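# Seat a gauge pin against the V-block's end stop

### The job

Lift the steel pin out of its wooden rest, lay it in the open end of the V-block's groove (the end away from the blue bracket) and let go of it there. Then push it gently along the groove until it bears solidly on the end stop, keep it pressed lightly there for a good second (about 8 N, never over 20 N on the stop), and leave it seated with the red button pushed in. Do not knock the bush, the insert or the spring that stand nearby.

Things in the scene. Friction and masses are not known exactly. Their poses are not given: they have to be found in the camera images.
- pin_center (a point): Centre of the loose bright steel pin: plain cylinder 30 mm across, 80 mm long, 0.3 to 0.65 kg. Its x axis runs along it; both ends alike. It starts level in a fixed light wooden V rest (50 mm long, 50 mm wide, 26 mm high) that carries its middle; its axis is then 34 mm above the table, 8 mm above the rest's top.
- vblock: Fixed steel V-block, 170 mm long (x), 60 mm wide (y), 45 mm high. Origin: centre of its underside; z up. The 90 degree groove runs all along x over y = 0, 26 mm wide at the top, open at x = -85 mm; the blue stop bracket stands at the +x end. A pin lying in it has its axis at y = 0, z = 53 mm, and slides against friction of some 1 to 4 N, different each time and more if it is also pushed downward.
- groove_entry (a point): Fixed point of the V-block, on the axis of a pin lying in the groove, 40 mm in from the open end (block x = -45, y = 0, z = 53 mm): where the pin's centre belongs when it is first laid in (up to 25 mm farther in will do). Axes as the block's.
- stop_bracket: Blue bracket fixed at the block's +x end. Origin: on the pin's axis, on the bracket's face (block x = 85 mm, z = 53 mm); axes as the block's. Plate 60 mm wide, its top 22 mm above the pin's axis. It carries the stop sleeve (see stop_button). 8 N on the stop is a good press (least 3 N, kept up half a second); over 20 N spoils its setting.
- stop_button (a joint): Travel of the light-sprung (0.2 N) red button, 8 mm across, in the end of the stop sleeve: 0 out (4 mm proud), 0.004 m flush, the pin on the stop face. The sleeve, 18 mm across, sticks out of the bracket on the pin's axis; its rigid end face lies 12 to 34 mm out from the bracket's origin toward -x, locked, set anew each time and not measured: find it by feel or sight.
- bush: Bystander: bronze guide bush with a flange, standing, 39 mm in diameter, 42 mm high, loose. Origin at the centre of its underside.
- insert: Bystander: grey steel mould insert block 42 x 60 x 28 mm, loose. Origin at the centre of its underside. Just beyond it (world x over 0.57, y under -0.10) stands a fixed stack of mould plates 0.33 m tall, and nearer the robot a toggle clamp with a red grip, 0.15 m tall, near world x 0.47, y -0.10: pass in front of the stack and over the clamp.
- spring: Bystander: red coil spring, standing, 29 mm in diameter, 38 mm high, loose. Origin at the centre of its underside.
Mind the look-alikes: they are no part of the job. Leave any yellow look-alike of the part that bears pin_center alone.

How it is judged:
By the outcome, as a careful person would: the job done as asked, in the order asked, and still so for the second after the job is handed in, with the robot touching nothing.
It also fails if it takes over 72 s, if anything falls off the work surface, if the arm or the gripper's body presses on something with over 40 N, if the wrist force passes 120 N, or if a joint passes its speed limit or range.

### The arm

A 7-joint arm with a two-finger parallel gripper is mounted at the origin on the work surface; the furniture and walls round the work are solid. World frame = base frame: x ahead of the robot, y to its left, z up, the work surface at z = 0. Lengths are in mm, angles in rad, forces in N, time in s.
With the tool pointing down it reaches from about 400 to 875 mm from the base axis. Payload 4.4 kg.
Tool frame: the origin (TCP) lies at the very end of the fingers, on their centre line; the grasp point (between the pads) lies 19 mm behind it; z points along the fingers, x is the direction in which the jaws open and shut, and the axes are right-handed (so a half turn about z gives the same grasp; the last joint's range is limited). The gripper opens to 85 mm and grips with 20 to 120 N. Pads are 22 mm wide; open, the fingers measure 114 mm over their backs; the gripper's body (76 mm by 85 mm) begins 54 mm behind the grasp point. The pads swing forward as they close: fully open they stand 13 mm farther back than shut.
Start: joints at [1.068, 0.628, 0.038, 1.517, -0.027, 0.996, -0.02], TCP at [275.006, -588.973, 231.313] pointing down, gripper open.
Joint ranges: [-3.06, 3.06], [-0.37, 2.12], [-1.25, 1.32], [0.18, 2.47], [-1.1, 4.24], [0.23, 1.98], [-2.94, 2.94]. Speed limits (rad/s): [2.57, 2.57, 3.14, 3.14, 3.14, 3.14, 3.14].

### API

Orientations are given as [roll, pitch, yaw] about the fixed x, y, z axes, in that order (R = Rz(yaw) Ry(pitch) Rx(roll)).
In Python, from cell import * gives the robot as it stands. The module is installed in compiled form; this text tells all that it offers.
- The arm moves only by the tool play_rows, never from a script. Its argument "targets" is a list of rows, each an object with "slide": the shift along the tool's x, y, z in mm, a list of three; "turn": the turn, a rotation vector about the tool's x, y, z in degrees, a list of three; "hand": the finger opening in mm, from 0 to 85.4. A call has 1 to 5 rows; each row shifts and turns the commanded pose from where the row before left it, along the tool's axes as they then stand; what a row does not reach is not made up. A row lasts 1/8 s, in which the tool goes at most 62.5 mm and 10.7 degrees, less where a joint would pass 70% of its speed; a pose out of reach is approached as far as the arm can. A call is refused whole if a number of a shift passes 62.5 or a number of a turn 10.7, either way. A call with a gripper value outside its range is refused whole. The fingers move at their own pace and stop on an object; the grip force is fixed at half the most. Time passes only in rows, so rows that do not move let the fingers close. It gives the time, the measured TCP pose, the force and the opening at its end, in the units of the state.
- read_state(): the state, without advancing time (a new reading comes with each control period).
- get_image(name): name is "scene" or "top" or "wrist"; returns (picture, depth): 420x560x3 uint8, blue, green, red; 420x560 float32, mm along the optical axis (not along the pixel's ray), 0 where there is no reading.
- calibration(name): a dict with "K" (3x3 intrinsics, pixels), "R" (3x3) and "t" (3): a world point X has camera coordinates R X + t. Camera axes: x right, y down, z forward; pixel columns grow to the right and rows downward; lengths in mm; the calibration is good to about 2 mm. A picture is of the moment at which its call begins: read the wrist's pose just before it. calibration takes no time and is no camera call; for the wrist camera it gives the pose at the moment of the call.
- finish_job(): hands the job in, once; it reports no verdict.
The state is a dict: "clock": time; "qpos": joint angles; "qd": joint speeds; "tau": joint torques, N m; "eef_pos": TCP position; "tool_rot": TCP orientation; "force": force on the tool from outside, world axes, zero at the start; "torque": the same for the moment, N m; "width": finger opening in mm.
Only numpy, scipy, OpenCV 4.12 (cv2) and the standard library are available. Lean on these libraries where they do the work, as an engineer would, in place of code of your own. Each camera call takes 0.05 s, during which the arm holds its last target.

## Working session

There is one attempt and no reset: what is moved stays moved. The work goes in short steps, Python scripts to look and compute and a tool call to move; the robot and the scene stay as the last step left them, time stands still between calls to the robot, and variables do not carry over. Pictures are saved under pics/ and viewed, and the job is handed in when it is done.

Besides the shell and the picture viewer there is one more tool, called after "Request:" as name(argument=value, ...), one argument or row to a line, values as JSON. play_rows: Moves the arm, as the interface text tells. Its arguments: {"type":"object","properties":{"targets":{"type":"array"}},"required":["targets"]}

```bash
mkdir -p pics
python3 - <<'E'
from cell import *
import cv2
s=read_state(); print({k:s[k] for k in ('clock','eef_pos','tool_rot','force','width')})
for n in ('scene','top'):
    p,d=get_image(n); cv2.imwrite(f'pics/{n}0.png',p); c=calibration(n); print(n,c)
    import numpy as np; np.save(f'pics/{n}0d.npy',d)
E
```

```text
{'clock': 0.0, 'eef_pos': array([ 274.7559037 , -588.36485242,  230.36235051]), 'tool_rot': array([-3.14156150e+00,  1.96053402e-03, -1.13396586e+00]), 'force': array([ 0.65477684,  0.1700388 , -0.30793383]), 'width': 85.43324364372667}
scene {'K': array([[417.54334941,   0.        , 284.01630974],
       [  0.        , 417.54334941, 212.05040792],
       [  0.        ,   0.        ,   1.        ]]), 'R': array([[-0.84122741, -0.54059868,  0.00946102],
       [-0.37513534,  0.57096922, -0.73025176],
       [ 0.38937118, -0.61785696, -0.68311262]]), 't': array([319.8115291 , 375.65776169, 979.78046625])}
top {'K': array([[415.26793066,   0.        , 274.5405213 ],
       [  0.        , 415.26793066, 214.11132909],
       [  0.        ,   0.        ,   1.        ]]), 'R': array([[ 0.00805649, -0.99993004,  0.00866059],
       [-0.99838713, -0.0085302 , -0.05612821],
       [ 0.05619816, -0.00819443, -0.99838601]]), 't': array([-242.35688294,  541.22705698, 1020.94865651])}
```

View pics/scene0.png

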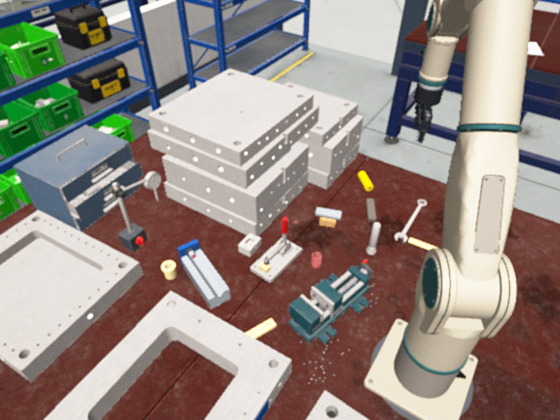

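View pics/top0.png

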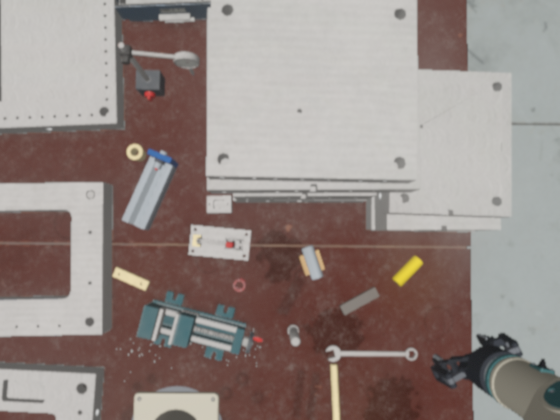

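The top view shows the pin in its rest at about (312,262), the V-block at (150,190) with its blue bracket at (160,157), the bush at (135,152), the insert at (219,204), the spring at (239,285) and the yellow look-alike at (407,271). I'll measure the pin and the block next.

```bash
cat > h.py <<'E'
from cell import *
import cv2, numpy as np
def ray(c,u,v,z):
    K,R,t=c['K'],c['R'],c['t']
    d=R.T@np.linalg.inv(K)@np.array([u,v,1.]); o=-R.T@t
    return o+d*(z-o[2])/d[2]
def proj(c,X):
    p=c['K']@(c['R']@np.asarray(X,float)+c['t']); return p[:2]/p[2]
E
python3 - <<'E'
from h import *
p=cv2.imread('pics/top0.png'); d=np.load('pics/top0d.npy')
a=cv2.resize(p[130:240,100:240],None,fx=5,fy=5,interpolation=cv2.INTER_CUBIC); cv2.imwrite('pics/t_v.png',a)
a=cv2.resize(p[230:310,220:340],None,fx=6,fy=6,interpolation=cv2.INTER_CUBIC); cv2.imwrite('pics/t_p.png',a)
E
```

```text
(no output)
```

View pics/t_v.png

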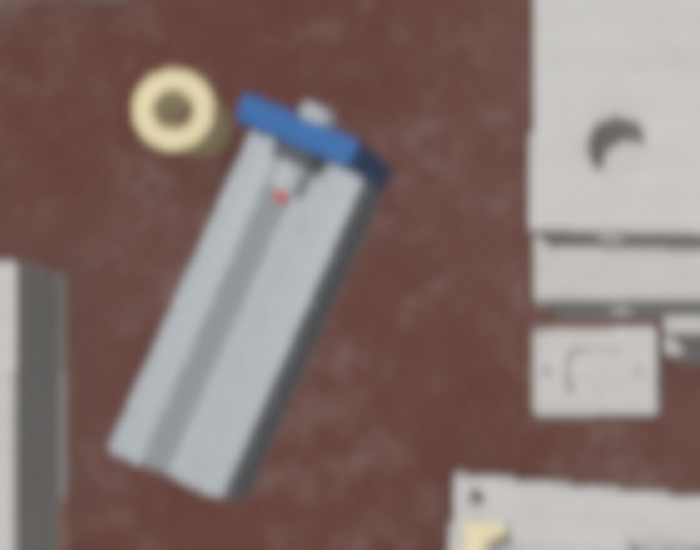

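View pics/t_p.png

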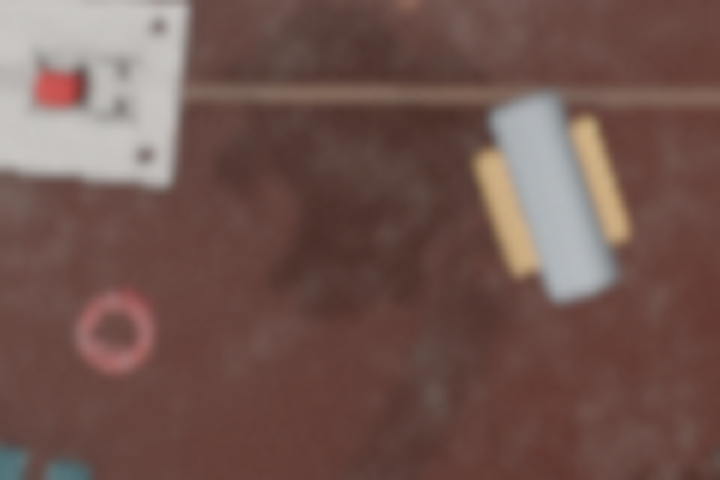

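The V-block top runs from its open end at crop (108,450)–(225,498) up to the blue bracket, with the sleeve and red button at (281,195). The pin runs from crop (528,100) to (587,295).

Run:
```python
from h import *
p=cv2.imread('pics/top0.png'); c=calibration('top')
hsv=cv2.cvtColor(p,cv2.COLOR_BGR2HSV)
b,g,r=[p[...,i].astype(int) for i in range(3)]
# steel: blue>=red, bright
m=((b-r>5)&(b>90)).astype(np.uint8)
def comp(m,x0,y0,x1,y1):
    q=np.zeros_like(m); q[y0:y1,x0:x1]=m[y0:y1,x0:x1]
    cs,_=cv2.findContours(q,cv2.RETR_EXTERNAL,cv2.CHAIN_APPROX_NONE); return max(cs,key=cv2.contourArea)
k=comp(m,290,235,340,290); 
ra=cv2.minAreaRect(k); bx=cv2.boxPoints(ra); print('pin',ra,cv2.contourArea(k))
W=np.array([ray(c,u,v,34) for u,v in bx]); print(W.round(1), [np.linalg.norm(W[i]-W[(i+1)%4]).round(1) for i in range(4)], W.mean(0))
e=max([W[1]-W[0],W[2]-W[1]],key=np.linalg.norm); print('pin yaw',np.degrees(np.arctan2(e[1],e[0])))
# wood
mw=((r-b>60)&(r>150)&(g>120)).astype(np.uint8)
ys,xs=np.nonzero(mw[235:290,290:340]); ra=cv2.minAreaRect(np.c_[xs+290,ys+235].astype(np.float32))
W=np.array([ray(c,u,v,26) for u,v in cv2.boxPoints(ra)]); print('rest',W.round(1),W.mean(0),[np.linalg.norm(W[i]-W[(i+1)%4]).round(1) for i in range(4)])
k=comp(m,100,130,190,240)
ra=cv2.minAreaRect(k); W=np.array([ray(c,u,v,45) for u,v in cv2.boxPoints(ra)]); print('vb',W.round(1),[np.linalg.norm(W[i]-W[(i+1)%4]).round(1) for i in range(4)])
corn=np.array([[108,450],[225,498],[374,185],[245,135]])/5+[100,130]
# pixel center convention of resize
corn=(corn)-0.4
W=np.array([ray(c,u,v,45) for u,v in corn]); print('vbhand',W.round(1),[np.linalg.norm(W[i]-W[(i+1)%4]).round(1) for i in range(4)])
btn=ray(c,281/5+99.6,195/5+129.6,53); print('btn',btn)
mb=((b-r>70)).astype(np.uint8); k=comp(mb,140,140,185,175); ra=cv2.minAreaRect(k); print('blue',ra,np.array([ray(c,u,v,75) for u,v in cv2.boxPoints(ra)]).round(1))
o=np.zeros_like(p); vis=p.copy()
vis[m>0]=(0,255,0); cv2.imwrite('pics/mask.png',cv2.resize(vis[130:310,90:350],None,fx=3,fy=3,interpolation=cv2.INTER_NEAREST))
```

```text
pin ((311.6500244140625, 262.4499816894531), (31.622774124145508, 9.803058624267578), 71.56504821777344) 249.0
[[ 457.4 -305.5   34. ]
 [ 465.1 -328.3   34. ]
 [ 392.4 -352.9   34. ]
 [ 384.7 -330.2   34. ]] [np.float64(24.0), np.float64(76.8), np.float64(23.9), np.float64(76.7)] [ 424.89930759 -329.21867765   34.        ]
pin yaw -161.30046078052666
rest [[ 440.4 -297.8   26. ]
 [ 457.  -346.6   26. ]
 [ 410.  -362.4   26. ]
 [ 393.6 -313.8   26. ]] [ 425.24779485 -330.15038586   26.        ] [np.float64(51.5), np.float64(49.5), np.float64(51.4), np.float64(49.5)]
vb [[523.4 130.9  45. ]
 [703.9  72.6  45. ]
 [679.7   2.7  45. ]
 [499.6  61.7  45. ]] [np.float64(189.6), np.float64(74.0), np.float64(189.5), np.float64(73.2)]
vbhand [[525.1 133.2  45. ]
 [502.4  76.1  45. ]
 [655.6   7.5  45. ]
 [679.6  70.9  45. ]] [np.float64(61.4), np.float64(167.8), np.float64(67.8), np.float64(166.5)]
btn [648.91179004  50.43979999  53.        ]
blue ((159.07760620117188, 155.8189697265625), (24.16038703918457, 4.858338832855225), 23.198591232299805) [[681.6  65.9  75. ]
 [692.4  61.7  75. ]
 [670.1   8.6  75. ]
 [659.4  12.9  75. ]]
```

View pics/mask.png

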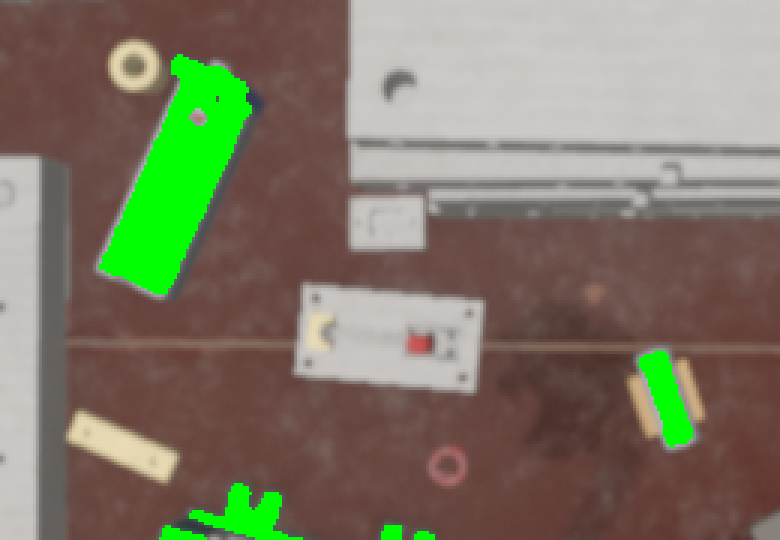

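```bash
cat >> h.py <<'E'
def rot(rpy):
    from scipy.spatial.transform import Rotation as R_
    return R_.from_euler('xyz',rpy).as_matrix()
def st():
    s=read_state(); print('t%.2f'%s['clock'],'pos',np.round(s['eef_pos'],1),'rpy',np.round(np.degrees(s['tool_rot']),2),'F',np.round(s['force'],1),'w%.1f'%s['width']); return s
def go(X,yaw=None,s=None):
    """shift in current tool axes, and rotvec to be pointing straight down with yaw deg"""
    from scipy.spatial.transform import Rotation as R_
    s=s or read_state(); R=rot(s['tool_rot'])
    d=R.T@(np.asarray(X,float)-s['eef_pos']); print('slide',d.round(1),end=' ')
    if yaw is not None:
        Rt=rot([np.pi,0,np.radians(yaw)]); print('turn',np.degrees(R_.from_matrix(R.T@Rt).as_rotvec()).round(2),end='')
    print()
E
python3 - <<'E'
from h import *
for i in range(3): s=st()
go([425,-329.6,200],-71.5)
E
```

```text
t0.10 pos [ 274.8 -588.5  230.5] rpy [-1.800e+02  9.000e-02 -6.497e+01] F [-0.3 -0.  -0.4] w85.7
t0.10 pos [ 274.8 -588.5  230.5] rpy [-1.800e+02  9.000e-02 -6.497e+01] F [-0.3 -0.  -0.4] w85.7
t0.10 pos [ 274.8 -588.5  230.5] rpy [-1.800e+02  9.000e-02 -6.497e+01] F [-0.3 -0.  -0.4] w85.7
slide [-171.  -245.6   30.8] turn [0.01 0.09 6.53]
```

Request:
play_rows(
  targets=[
    {"slide": [-28,-41,5],"turn": [0,0,0],"hand": 85},
    {"slide": [-28,-41,5],"turn": [0,0,0],"hand": 85},
    {"slide": [-28,-41,5],"turn": [0,0,0],"hand": 85},
    {"slide": [-28,-41,5],"turn": [0,0,0],"hand": 85},
    {"slide": [-28,-41,5],"turn": [0,0,0],"hand": 85},
  ],
)

```text
clock: 0.72
eef_pos: [402.1, -373.8, 205.9]
tool_rot: [3.142, 0.0, -1.134]
force: [0.2, 0.7, 0.2]
width: 85.2
```

Request:
play_rows(
  targets=[
    {"slide": [-31,-41,5],"turn": [0,0,6.5],"hand": 85},
    {"slide": [0,0,0],"turn": [0,0,0],"hand": 85},
    {"slide": [0,0,0],"turn": [0,0,0],"hand": 85},
  ],
)

```text
clock: 1.1
eef_pos: [425.3, -330.2, 201.2]
tool_rot: [3.141, -0.0, -1.247]
force: [0.8, -0.4, 0.4]
width: 84.9
```

Run:
```python
from h import *
s=st(); c=calibration('wrist'); p,d=get_image('wrist'); st(); cv2.imwrite('pics/w1.png',p); np.save('pics/w1d.npy',d); np.savez('pics/w1c.npz',**c); print(c)
```

```text
t1.10 pos [ 425.3 -330.2  201.2] rpy [ 1.7995e+02 -1.0000e-02 -7.1420e+01] F [ 0.8 -0.4  0.4] w84.9
t1.15 pos [ 424.9 -331.1  201.3] rpy [ 1.7996e+02 -3.0000e-02 -7.1530e+01] F [-0.  -0.3 -0.1] w85.0
{'K': array([[370.50315288,   0.        , 276.58174398],
       [  0.        , 370.50315288, 208.56435283],
       [  0.        ,   0.        ,   1.        ]]), 'R': array([[ 3.19379694e-01, -9.47626828e-01, -8.28762250e-05],
       [-9.05782786e-01, -3.05302650e-01,  2.93850022e-01],
       [-2.78485467e-01, -9.37746622e-02, -9.55851535e-01]]), 't': array([-448.52044518,  255.36672817,  437.35272927])}
```

View pics/w1.png

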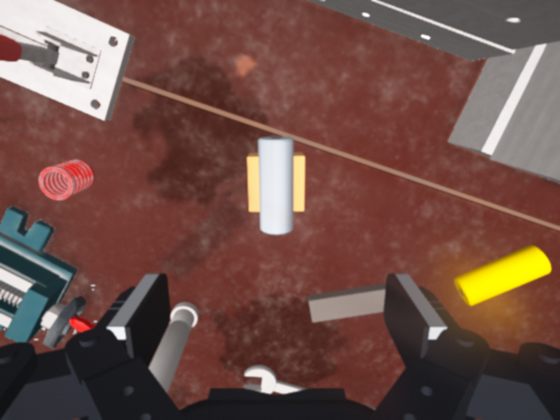

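The wrist view shows the pin upright in its rest, from about (276,140) to (276,233), with the axis nearly along the image columns. The fingers are at the bottom.

Run:
```python
from h import *
p=cv2.imread('pics/w1.png'); c=dict(np.load('pics/w1c.npz'))
b,g,r=[p[...,i].astype(int) for i in range(3)]
m=((b-r>5)&(b>90)).astype(np.uint8)
q=np.zeros_like(m); q[125:245,245:310]=m[125:245,245:310]
cs,_=cv2.findContours(q,cv2.RETR_EXTERNAL,cv2.CHAIN_APPROX_NONE);k=max(cs,key=cv2.contourArea)
# row-wise mid edges -> axis
rows=[]
for v in range(150,222):
    x=np.nonzero(q[v])[0]; rows.append((v,x.min(),x.max()))
rows=np.array(rows,float); L=np.polyfit(rows[:,0],rows[:,1]-.5,1); Rr=np.polyfit(rows[:,0],rows[:,2]+.5,1)
y=k[:,0,1]; print('v',y.min(),y.max())
A=[]
for v in (150,222): A.append(ray(c,(np.polyval(L,v)+np.polyval(Rr,v))/2,v,34+6))
A=np.array(A); e=A[0]-A[1]; print('yaw',np.degrees(np.arctan2(e[1],e[0])),A.round(1))
for v in (150,222):
  a=ray(c,np.polyval(L,v),v,38);bb=ray(c,np.polyval(Rr,v),v,38);print(np.linalg.norm(a-bb))
# wood
mw=((r-b>60)&(r>150)&(g>120)).astype(np.uint8)[125:245,235:320]
ys,xs=np.nonzero(mw); ra=cv2.minAreaRect(np.c_[xs+235,ys+125].astype(np.float32))
W=np.array([ray(c,u,v,26) for u,v in cv2.boxPoints(ra)]); print('rest',W.round(1),W.mean(0),[np.linalg.norm(W[i]-W[(i+1)%4]).round(1) for i in range(4)])
# ends: top-face bottom & top of silhouette in column centre
for z in(49,34,19):
  print(z,ray(c,276,y.min()-.5,z).round(1),ray(c,276,y.max()+.5,z).round(1))
cv2.imwrite('pics/w1c.png',cv2.resize(p[120:250,235:325],None,fx=4.6,fy=4.6,interpolation=cv2.INTER_CUBIC))
```

```text
v 138 233
yaw 18.939730428326794 [[ 455.1 -318.9   40. ]
 [ 396.4 -339.1   40. ]]
26.92994821246376
25.980172008262635
rest [[ 392.8 -302.5   26. ]
 [ 468.9 -295.7   26. ]
 [ 475.4 -352.6   26. ]
 [ 398.8 -363.4   26. ]] [ 433.94778692 -328.5425637    26.        ] [np.float64(76.4), np.float64(57.2), np.float64(77.4), np.float64(61.3)]
49 [ 465.8 -315.8   49. ] [ 389.6 -341.5   49. ]
34 [ 464.2 -316.3   34. ] [ 384.1 -343.3   34. ]
19 [ 462.7 -316.8   19. ] [ 378.7 -345.1   19. ]
```

View pics/w1c.png

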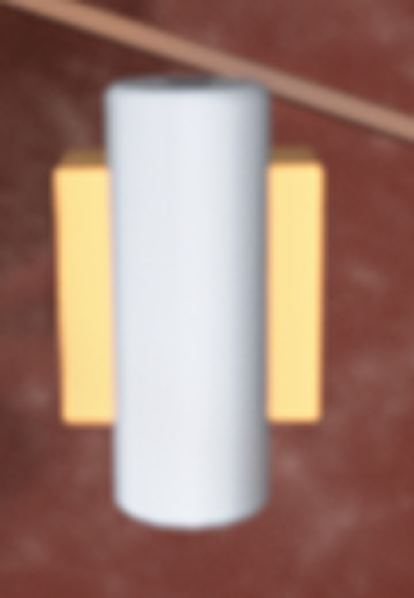

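Request:
play_rows(
  targets=[
    {"slide": [-1,-1,35],"turn": [0,0,-0.2],"hand": 62},
    {"slide": [0,0,40],"turn": [0,0,0],"hand": 62},
    {"slide": [0,0,40],"turn": [0,0,0],"hand": 62},
    {"slide": [0,0,22],"turn": [0,0,0],"hand": 62},
    {"slide": [0,0,0],"turn": [0,0,0],"hand": 62},
  ],
)

```text
clock: 1.78
eef_pos: [424.2, -329.6, 62.9]
tool_rot: [3.139, 0.002, -1.247]
force: [-0.1, 0.7, -0.9]
width: 62.2
```

Run:
```python
from h import *
s=st(); p,d=get_image('wrist'); s=st(); cv2.imwrite('pics/w2.png',p)
go([425.8,-329.2,30],-71.3,s)
```

```text
t1.77 pos [ 424.2 -329.6   62.9] rpy [ 1.7985e+02  1.4000e-01 -7.1430e+01] F [-0.1  0.7 -0.9] w62.2
t1.82 pos [ 425.2 -330.    64.1] rpy [ 1.7994e+02  2.0000e-02 -7.1400e+01] F [ 0.8  0.4 -0.2] w62.3
slide [-0.5 -0.9 34.1] turn [ 0.06  0.02 -0.1 ]
```

View pics/w2.png

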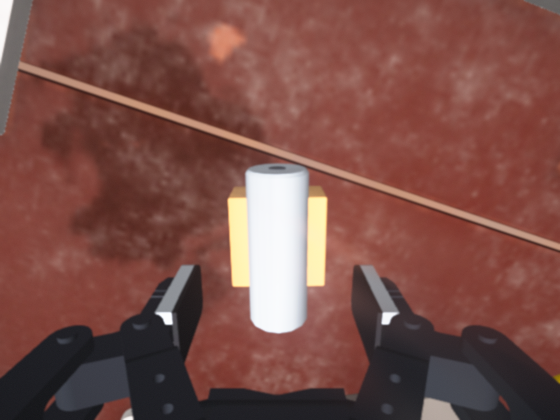

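The pin sits centred between the open fingers at columns 190 and 365. I'll descend.

Request:
play_rows(
  targets=[
    {"slide": [0,-0.5,12],"turn": [0,0,0],"hand": 62},
    {"slide": [0,0,12],"turn": [0,0,0],"hand": 62},
    {"slide": [0,0,7],"turn": [0,0,0],"hand": 62},
    {"slide": [0,0,2],"turn": [0,0,0],"hand": 62},
    {"slide": [0,0,0],"turn": [0,0,0],"hand": 62},
  ],
)

```text
clock: 2.45
eef_pos: [426.7, -328.5, 31.3]
tool_rot: [3.142, 0.0, -1.244]
force: [0.3, 0.1, -0.1]
width: 62.0
```

Run:
```python
from h import *
s=st(); p,d=get_image('wrist'); s=st(); cv2.imwrite('pics/w3.png',p)
go([425.8,-329.2,30],-71.3,s)
```

```text
t2.45 pos [ 426.7 -328.5   31.3] rpy [180.     0.   -71.27] F [ 0.3  0.1 -0.1] w62.0
t2.50 pos [ 426.8 -328.6   31.4] rpy [-1.7999e+02 -1.0000e-02 -7.1270e+01] F [-0.5 -0.4  0.7] w61.9
slide [0.3 1.2 1.4] turn [-0.01 -0.01  0.03]
```

View pics/w3.png

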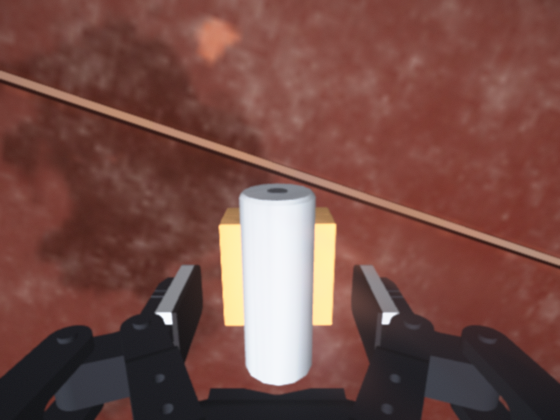

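Request:
play_rows(
  targets=[
    {"slide": [0,0.5,1.5],"turn": [0,0,0],"hand": 62},
    {"slide": [0,0,0],"turn": [0,0,0],"hand": 45},
    {"slide": [0,0,0],"turn": [0,0,0],"hand": 20},
    {"slide": [0,0,0],"turn": [0,0,0],"hand": 20},
    {"slide": [0,0,0],"turn": [0,0,0],"hand": 20},
  ],
)

```text
clock: 3.12
eef_pos: [426.4, -329.1, 30.3]
tool_rot: [-3.141, -0.001, -1.244]
force: [-0.8, 0.2, 5.2]
width: 27.7
```

Request:
play_rows(
  targets=[
    {"slide": [0,0,0],"turn": [0,0,0],"hand": 20},
    {"slide": [0,0,0],"turn": [0,0,0],"hand": 20},
  ],
)

```text
clock: 3.38
eef_pos: [426.4, -329.1, 30.3]
tool_rot: [-3.141, -0.001, -1.244]
force: [-1.3, -0.5, 5.3]
width: 27.4
```

Run:
```python
from h import *
s=st(); p,d=get_image('wrist'); s=st(); cv2.imwrite('pics/w4.png',p)
p,d=get_image('scene'); cv2.imwrite('pics/s4.png',cv2.resize(p[180:260,280:400],None,fx=6,fy=6,interpolation=cv2.INTER_CUBIC))
```

```text
t3.38 pos [ 426.4 -329.1   30.3] rpy [-1.7997e+02 -6.0000e-02 -7.1280e+01] F [-1.3 -0.5  5.3] w27.4
t3.42 pos [ 426.4 -329.1   30.3] rpy [-1.7998e+02 -6.0000e-02 -7.1280e+01] F [-0.8 -0.1  5.8] w27.5
```

View pics/w4.png

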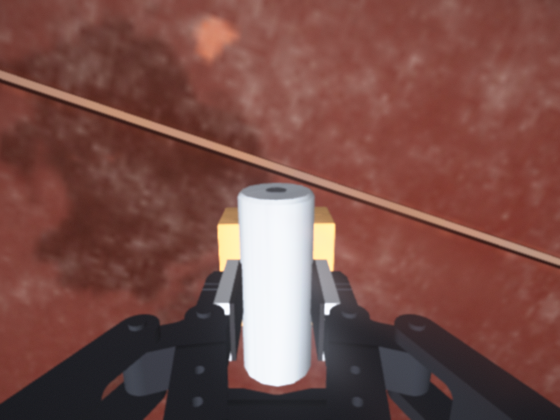

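View pics/s4.png

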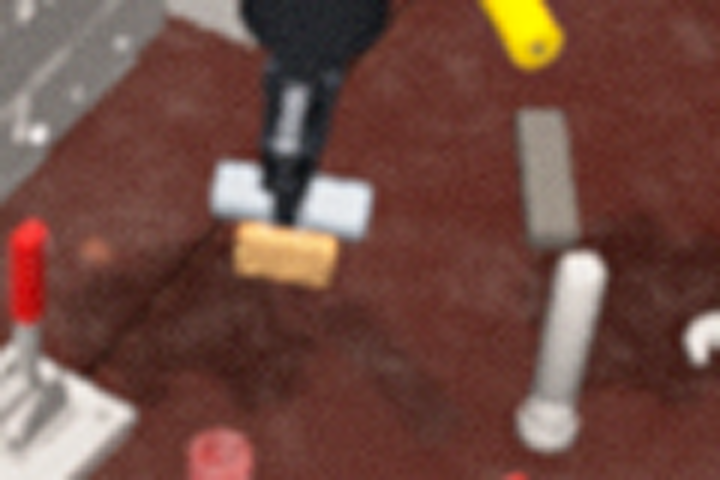

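Request:
play_rows(
  targets=[
    {"slide": [0,0,-1],"turn": [0,0,0],"hand": 20},
    {"slide": [0,0,-2],"turn": [0,0,0],"hand": 20},
    {"slide": [0,0,-5],"turn": [0,0,0],"hand": 20},
    {"slide": [0,0,0],"turn": [0,0,0],"hand": 20},
  ],
)

```text
clock: 3.98
eef_pos: [426.3, -328.6, 38.0]
tool_rot: [-3.141, -0.0, -1.244]
force: [0.3, 0.0, -3.6]
width: 27.6
```

Run:
```python
from h import *
s=st(); p,d=get_image('wrist'); s=st(); cv2.imwrite('pics/w5.png',p)
p,d=get_image('scene'); cv2.imwrite('pics/s5.png',cv2.resize(p[180:260,280:400],None,fx=6,fy=6,interpolation=cv2.INTER_CUBIC))
```

```text
t3.98 pos [ 426.3 -328.6   38. ] rpy [-1.7999e+02 -1.0000e-02 -7.1270e+01] F [ 0.3  0.  -3.6] w27.6
t4.03 pos [ 426.2 -328.6   37.9] rpy [-179.99    0.    -71.27] F [ 0.6 -0.6 -3.2] w27.6
```

View pics/w5.png

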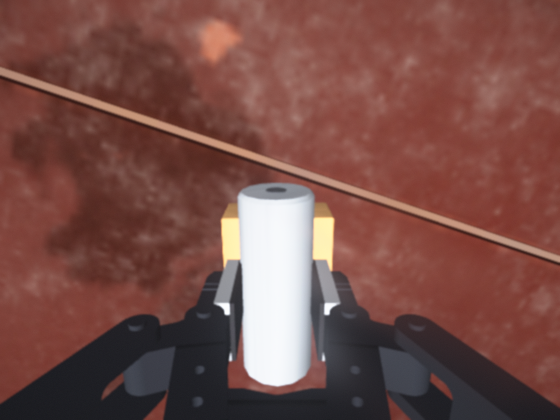

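View pics/s5.png

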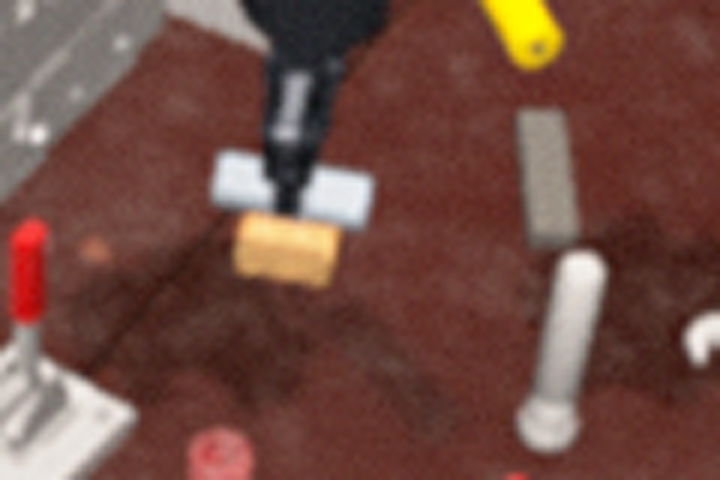

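Request:
play_rows(
  targets=[
    {"slide": [0,0,-25],"turn": [0,0,0],"hand": 20},
    {"slide": [0,0,-45],"turn": [0,0,0],"hand": 20},
    {"slide": [0,0,-50],"turn": [0,0,0],"hand": 20},
    {"slide": [0,0,-50],"turn": [0,0,0],"hand": 20},
    {"slide": [0,0,-32],"turn": [0,0,0],"hand": 20},
  ],
)

```text
clock: 4.7
eef_pos: [426.5, -328.9, 242.2]
tool_rot: [-3.14, -0.002, -1.244]
force: [0.5, -0.2, -2.8]
width: 27.6
```

Request:
play_rows(
  targets=[
    {"slide": [0,0,0],"turn": [0,0,8],"hand": 20},
    {"slide": [0,0,0],"turn": [0,0,9],"hand": 20},
    {"slide": [0,0,0],"turn": [0,0,9],"hand": 20},
    {"slide": [0,0,0],"turn": [0,0,9],"hand": 20},
    {"slide": [0,0,0],"turn": [0,0,6.3],"hand": 20},
  ],
)

```text
clock: 5.32
eef_pos: [425.8, -328.2, 239.5]
tool_rot: [3.141, 0.0, -1.969]
force: [-0.1, 0.8, -3.7]
width: 27.5
```

Run:
```python
from h import *
s=st(); print(s['qpos'].round(2))
go([428,-100,240],-112.6,s)
```

```text
t5.33 pos [ 425.8 -328.2  239.5] rpy [ 1.7994e+02  2.0000e-02 -1.1280e+02] F [-0.1  0.8 -3.7] w27.5
[ 0.42  0.47  0.27  1.83 -0.16  0.87 -1.2 ]
slide [-211.2   86.4   -0.4] turn [ 0.06  0.02 -0.2 ]
```

Request:
play_rows(
  targets=[
    {"slide": [-42,17.2,0],"turn": [0,0,0],"hand": 20},
    {"slide": [-42,17.2,0],"turn": [0,0,0],"hand": 20},
    {"slide": [-42,17.2,0],"turn": [0,0,0],"hand": 20},
    {"slide": [-42,17.2,0],"turn": [0,0,0],"hand": 20},
    {"slide": [-42,17.2,0],"turn": [0,0,0],"hand": 20},
  ],
)

```text
clock: 5.95
eef_pos: [426.9, -100.2, 239.8]
tool_rot: [3.141, 0.0, -1.965]
force: [1.6, -0.2, -3.2]
width: 27.5
```

Run:
```python
from h import *
s=st(); print(s['qpos'].round(2))
go([445,0,240],-112.6,s)
go([550,89.5,240],-112.6,s)
```

```text
t5.95 pos [ 426.9 -100.2  239.8] rpy [ 1.7999e+02  1.0000e-02 -1.1258e+02] F [ 1.6 -0.2 -3.2] w27.5
[-0.03  0.33  0.26  2.07 -0.12  0.76 -1.66]
slide [-99.4  21.8  -0.2] turn [0.01 0.01 0.02]
slide [-2.224e+02 -4.080e+01 -2.000e-01] turn [0.01 0.01 0.02]
```

Request:
play_rows(
  targets=[
    {"slide": [-50,11,0],"turn": [0,0,0],"hand": 20},
    {"slide": [-50,11,0],"turn": [0,0,0],"hand": 20},
    {"slide": [-41,-21,0],"turn": [0,0,0],"hand": 20},
    {"slide": [-41,-21,10],"turn": [0,0,0],"hand": 20},
    {"slide": [-40,-20,20],"turn": [0,0,0],"hand": 20},
  ],
)

```text
clock: 6.58
eef_pos: [551.0, 89.2, 210.0]
tool_rot: [-3.14, 0.001, -1.964]
force: [-0.1, -0.7, -2.9]
width: 27.9
```

Request:
play_rows(
  targets=[
    {"slide": [0,0,20],"turn": [0,0,0],"hand": 20},
    {"slide": [0,0,0],"turn": [0,0,0],"hand": 20},
  ],
)

```text
clock: 6.82
eef_pos: [547.6, 87.8, 187.9]
tool_rot: [3.137, -0.003, -1.964]
force: [-0.5, -0.7, -2.7]
width: 27.5
```

Run:
```python
from h import *
s=st(); c=calibration('wrist'); p,d=get_image('wrist'); st(); cv2.imwrite('pics/w6.png',p); np.savez('pics/w6c.npz',**c)
go([550.6,89.4,150],-112.6,s)
p,d=get_image('scene'); cv2.imwrite('pics/s6.png',cv2.resize(p[200:320,140:280],None,fx=5,fy=5,interpolation=cv2.INTER_CUBIC))
```

```text
t6.83 pos [547.6  87.8 187.9] rpy [ 179.75   -0.18 -112.54] F [-0.5 -0.7 -2.7] w27.5
t6.88 pos [548.4  87.4 189.2] rpy [ 1.7988e+02 -1.0000e-01 -1.1259e+02] F [ 0.7  0.4 -2.5] w27.7
slide [-2.8 -2.3 37.9] turn [ 0.25 -0.18  0.06]
```

View pics/w6.png

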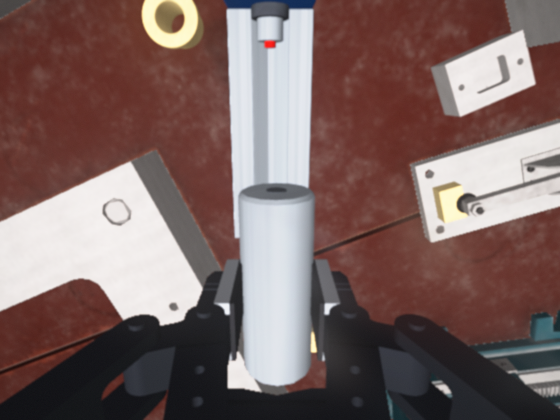

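View pics/s6.png

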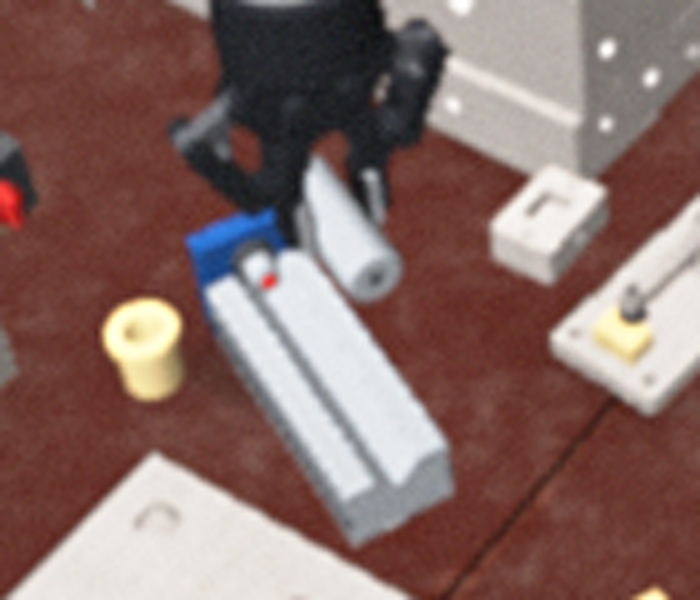

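The wrist view shows the V-block running up the image, with its left edge from (228,10) to (236,237). The sleeve is at (268,25), the red button at (269,44) and the bush at (172,18). I'll refine the groove axis from these.

Run:
```python
from h import *
p=cv2.imread('pics/w6.png')
cv2.imwrite('pics/w6z.png',cv2.resize(p[0:110,215:330],None,fx=5.4,fy=5.4,interpolation=cv2.INTER_CUBIC))
g=cv2.cvtColor(p,cv2.COLOR_BGR2GRAY).astype(int)
for v in (60,80,100,120,140,160): print(v,list(g[v,222:322:2]))
```

```text
60 [np.int64(65), np.int64(67), np.int64(66), np.int64(139), np.int64(225), np.int64(226), np.int64(226), np.int64(223), np.int64(222), np.int64(228), np.int64(231), np.int64(231), np.int64(228), np.int64(226), np.int64(224), np.int64(188), np.int64(172), np.int64(169), np.int64(167), np.int64(171), np.int64(171), np.int64(168), np.int64(172), np.int64(217), np.int64(226), np.int64(227), np.int64(221), np.int64(219), np.int64(223), np.int64(223), np.int64(221), np.int64(221), np.int64(222), np.int64(214), np.int64(226), np.int64(227), np.int64(226), np.int64(224), np.int64(224), np.int64(228), np.int64(231), np.int64(231), np.int64(228), np.int64(226), np.int64(225), np.int64(131), np.int64(68), np.int64(70), np.int64(70), np.int64(69)]
80 [np.int64(76), np.int64(70), np.int64(68), np.int64(111), np.int64(218), np.int64(227), np.int64(227), np.int64(226), np.int64(223), np.int64(227), np.int64(232), np.int64(231), np.int64(230), np.int64(226), np.int64(226), np.int64(195), np.int64(172), np.int64(170), np.int64(168), np.int64(171), np.int64(172), np.int64(173), np.int64(173), np.int6
[... 2676 characters left out ...]
), np.int64(80), np.int64(91), np.int64(214), np.int64(229), np.int64(227), np.int64(226), np.int64(222), np.int64(227), np.int64(231), np.int64(228), np.int64(226), np.int64(226), np.int64(224), np.int64(182), np.int64(171), np.int64(171), np.int64(171), np.int64(173), np.int64(172), np.int64(176), np.int64(204), np.int64(226), np.int64(228), np.int64(222), np.int64(222), np.int64(223), np.int64(224), np.int64(225), np.int64(227), np.int64(221), np.int64(225), np.int64(227), np.int64(229), np.int64(226), np.int64(222), np.int64(228), np.int64(231), np.int64(228), np.int64(225), np.int64(227), np.int64(202), np.int64(100), np.int64(98), np.int64(96), np.int64(98), np.int64(96), np.int64(95)]
```

View pics/w6z.png

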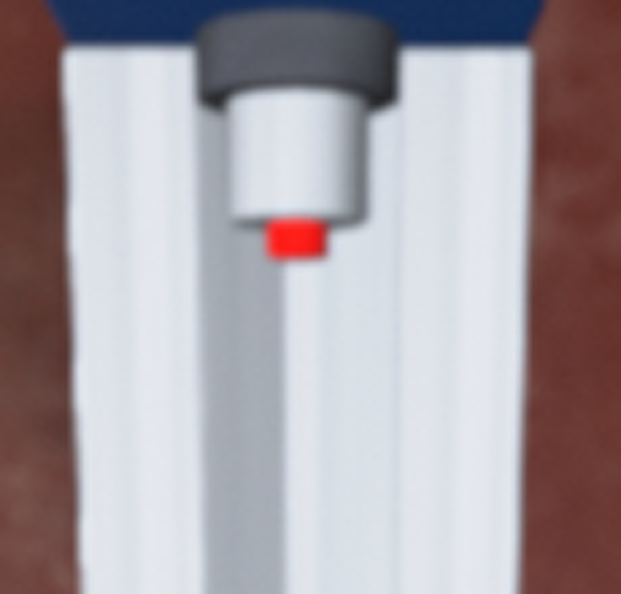

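```bash
cat >> h.py <<'E'
def block(p,c,rows):
    g=cv2.cvtColor(p,cv2.COLOR_BGR2GRAY).astype(float)
    def cross(v,a,b,th):
        r=g[v,a:b]; s=np.sign(r-th); i=np.nonzero(s[1:]!=s[:-1])[0][0]; return a+i+(th-r[i])/(r[i+1]-r[i])
    P=[];B=[]
    for v in rows:
        l=cross(v,215,250,150); r=cross(v,295,330,150); b=cross(v,258,280,198)
        P.append((ray(c,l,v,45)[:2],ray(c,r,v,45)[:2])); B.append(ray(c,b,v,32)[:2])
    P=np.array(P);B=np.array(B); M=P.mean(1)
    print('width',np.linalg.norm(P[:,0]-P[:,1],axis=1).round(1))
    for nm,Q in (('mid',M),('groove',B)):
        vx,vy,x0,y0=cv2.fitLine(Q.astype(np.float32),cv2.DIST_L2,0,.01,.01).ravel()
        if vx<0: vx,vy=-vx,-vy
        q=np.array([x0,y0]); e=np.array([vx,vy]); n=np.array([-vy,vx])
        print(nm,'yaw',np.degrees(np.arctan2(vy,vx)).round(2),'perp off of (550.6,89.4) from line',((np.array([550.6,89.4])-q)@n).round(2))
E
python3 - <<'E'
from h import *
s=st(); c=calibration('wrist'); p,d=get_image('wrist'); s=st(); cv2.imwrite('pics/w7.png',p); np.savez('pics/w7c.npz',**c)
print('cam',-c['R'].T@c['t'])
block(p,c,range(70,160,4))
b,g,r=[p[...,i].astype(int) for i in range(3)]
m=(r-b>100)&(r-g>100); m[:, :255]=0; m[:,285:]=0; m[70:]=0
ys,xs=np.nonzero(m); print('red',xs.min(),xs.max(),ys.min(),ys.max())
u=(xs.min()+xs.max())/2
# sleeve rigid face: v at top of red ; button tip: bottom of red (lower rim?)
for v,z in ((ys.min()-.5,57),(ys.max()+.5,57),(ys.max()+.5,53)): 
    X=ray(c,u,v,z); print(v,z,X.round(1))
go([550.6,89.4,150],-112.6,s)
cv2.imwrite('pics/w7z.png',cv2.resize(p[0:110,215:330],None,fx=5.4,fy=5.4,interpolation=cv2.INTER_CUBIC))
E
```

```text
t6.92 pos [549.2  87.2 190. ] rpy [ 1.7998e+02 -3.0000e-02 -1.1262e+02] F [ 0.6 -0.5 -2.3] w27.6
t6.97 pos [549.7  87.3 190.6] rpy [-1.7995e+02  2.0000e-02 -1.1263e+02] F [-0.  -0.7 -4.5] w27.6
cam [618.3441806   58.69449392 331.85773356]
width [59.7 59.9 60.  59.9 59.9 59.8 59.8 59.9 60.  60.1 60.1 60.1 59.9 59.8
 59.8 59.9 60.1 60.3 60.1 59.9 59.8 59.8 59.9]
mid yaw -22.54 perp off of (550.6,89.4) from line -2.32
groove yaw -22.6 perp off of (550.6,89.4) from line -4.58
red 265 274 45 51
44.5 57 [650.5  50.6  57. ]
51.5 57 [646.4  52.4  57. ]
51.5 53 [646.8  52.3  53. ]
slide [-2.3 -0.  40.6] turn [-0.05  0.02 -0.03]
```

View pics/w7z.png

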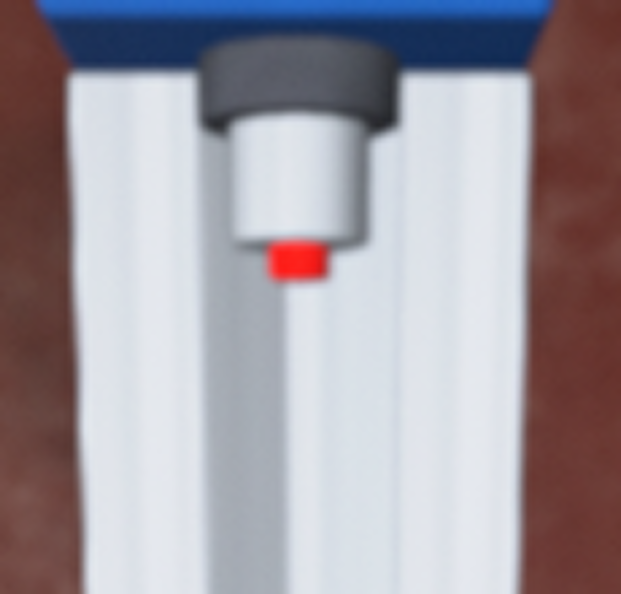

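Run:
```python
from h import *
c=dict(np.load('pics/w7c.npz'))
o=ray(c,270.5,13,45); e=np.array([.9236,-.3835,0]); print('bracket foot',o.round(1),'entry',(o-130*e).round(1))
s=st(); go([558.9,88.4,100],-112.55,s)
```

```text
bracket foot [670.2  41.8  45. ] entry [550.2  91.6  45. ]
t6.97 pos [549.7  87.3 190.6] rpy [-1.7995e+02  2.0000e-02 -1.1263e+02] F [-0.  -0.7 -4.5] w27.6
slide [-4.6 -8.  90.6] turn [-0.05  0.02 -0.08]
```

Request:
play_rows(
  targets=[
    {"slide": [-4.5,-8,30],"turn": [0,0,0],"hand": 20},
    {"slide": [0,0,30],"turn": [0,0,0],"hand": 20},
    {"slide": [0,0,20],"turn": [0,0,0],"hand": 20},
    {"slide": [0,0,10],"turn": [0,0,0],"hand": 20},
    {"slide": [0,0,0],"turn": [0,0,0],"hand": 20},
  ],
)

```text
clock: 7.6
eef_pos: [558.8, 88.7, 100.2]
tool_rot: [-3.141, 0.0, -1.965]
force: [0.7, 0.3, -2.3]
width: 27.7
```

Run:
```python
from h import *
s=st(); c=calibration('wrist'); p,d=get_image('wrist'); s=st(); cv2.imwrite('pics/w8.png',p); np.savez('pics/w8c.npz',**c)
go([558.9,88.4,56],-112.55,s)
```

```text
t7.60 pos [558.8  88.7 100.2] rpy [-1.7999e+02  1.0000e-02 -1.1261e+02] F [ 0.7  0.3 -2.3] w27.7
t7.65 pos [559.3  88.8 100.7] rpy [-1.7993e+02  4.0000e-02 -1.1260e+02] F [ 0.9 -0.2 -4.2] w27.4
slide [ 0.6  0.2 44.7] turn [-0.07  0.04 -0.05]
```

View pics/w8.png

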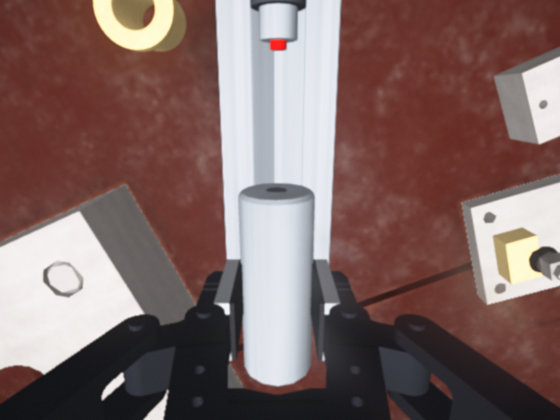

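Run:
```python
from h import *
p=cv2.imread('pics/w8.png'); c=dict(np.load('pics/w8c.npz'))
g=cv2.cvtColor(p,cv2.COLOR_BGR2GRAY).astype(float)
def cross(v,a,b,th):
    r=g[v,a:b]; s=np.sign(r-th); i=np.nonzero(s[1:]!=s[:-1])[0][0]; return a+i+(th-r[i])/(r[i+1]-r[i])
Q=[]
for v in range(60,170,5):
    l=cross(v,205,240,150); r=cross(v,320,350,150)
    a=ray(c,l,v,45);b=ray(c,r,v,45); Q.append((a+b)[:2]/2); 
    if v%20==0: print(v,round(l,1),round(r,1),np.linalg.norm(a-b).round(1))
Q=np.array(Q,np.float32); vx,vy,x0,y0=cv2.fitLine(Q,cv2.DIST_L2,0,.01,.01).ravel(); print(np.degrees(np.arctan2(-vy,-vx)),np.degrees(np.arctan2(vy,vx)))
if vx<0: vx,vy=-vx,-vy
n=np.array([-vy,vx])
for P in ((559.0,88.7),(558.9,88.4)): print((np.array(P)-[x0,y0])@n)
# pin axis lines by silhouettes in same image, depth at z=104+...
pm=[]
for v in (230,250,340,360):
    x=np.nonzero(g[v,225:330]>150)[0]+225; print(v,x.min(),x.max())
```

```text
60 217.3 337.7 59.6
80 218.1 336.8 59.7
100 219.0 335.9 59.7
120 220.0 335.0 59.6
140 220.9 334.2 59.7
160 221.7 333.4 59.7
157.41795 -22.582031
0.26747199072688355
-0.04792778716237337
230 225 329
250 226 329
340 244 306
360 230 323
```

Request:
play_rows(
  targets=[
    {"slide": [0.4,0,15],"turn": [0,0,0],"hand": 20},
    {"slide": [0,0,15],"turn": [0,0,0],"hand": 20},
    {"slide": [0,0,10],"turn": [0,0,0],"hand": 20},
    {"slide": [0,0,4],"turn": [0,0,0],"hand": 20},
    {"slide": [0,0,0],"turn": [0,0,0],"hand": 20},
  ],
)

```text
clock: 8.28
eef_pos: [558.4, 88.5, 55.4]
tool_rot: [3.141, -0.0, -1.965]
force: [-0.7, -0.2, -3.0]
width: 28.0
```

Request:
play_rows(
  targets=[
    {"slide": [0,0,2],"turn": [0,0,0],"hand": 20},
    {"slide": [0,0,1.5],"turn": [0,0,0],"hand": 20},
    {"slide": [0,0,0],"turn": [0,0,0],"hand": 20},
  ],
)

```text
clock: 8.65
eef_pos: [558.6, 88.6, 52.4]
tool_rot: [-3.141, 0.0, -1.965]
force: [-0.3, -0.1, -3.7]
width: 27.5
```

Request:
play_rows(
  targets=[
    {"slide": [0,0,1],"turn": [0,0,0],"hand": 20},
    {"slide": [0,0,0],"turn": [0,0,0],"hand": 20},
  ],
)

```text
clock: 8.9
eef_pos: [558.5, 88.6, 51.3]
tool_rot: [-3.142, 0.0, -1.965]
force: [-0.1, -0.4, -3.4]
width: 28.2
```

Request:
play_rows(
  targets=[
    {"slide": [0,0,1],"turn": [0,0,0],"hand": 20},
    {"slide": [0,0,0],"turn": [0,0,0],"hand": 20},
  ],
)

```text
clock: 9.15
eef_pos: [558.5, 88.5, 50.2]
tool_rot: [3.142, -0.0, -1.965]
force: [-0.5, -0.3, -3.3]
width: 27.5
```

Request:
play_rows(
  targets=[
    {"slide": [0,0,0.7],"turn": [0,0,0],"hand": 20},
    {"slide": [0,0,0],"turn": [0,0,0],"hand": 20},
  ],
)

```text
clock: 9.4
eef_pos: [558.5, 88.3, 49.7]
tool_rot: [-3.141, -0.0, -1.965]
force: [-0.4, -0.0, -1.9]
width: 28.0
```

Request:
play_rows(
  targets=[
    {"slide": [0,0,0.7],"turn": [0,0,0],"hand": 20},
    {"slide": [0,0,0],"turn": [0,0,0],"hand": 20},
  ],
)

```text
clock: 9.65
eef_pos: [558.6, 88.3, 49.5]
tool_rot: [-3.141, 0.0, -1.965]
force: [-1.7, -1.9, 3.7]
width: 27.5
```

Request:
play_rows(
  targets=[
    {"slide": [0,0,0],"turn": [0,0,0],"hand": 45},
    {"slide": [0,0,0],"turn": [0,0,0],"hand": 62},
    {"slide": [0,0,0],"turn": [0,0,0],"hand": 62},
    {"slide": [0,0,0],"turn": [0,0,0],"hand": 62},
    {"slide": [0,0,0],"turn": [0,0,0],"hand": 62},
  ],
)

```text
clock: 10.28
eef_pos: [558.6, 88.6, 48.9]
tool_rot: [-3.142, 0.0, -1.965]
force: [-0.0, -0.5, -0.2]
width: 62.0
```

Run:
```python
from h import *
s=st(); c=calibration('wrist'); p,d=get_image('wrist'); s=st(); cv2.imwrite('pics/w9.png',p); np.savez('pics/w9c.npz',**c)
p,d=get_image('scene'); cv2.imwrite('pics/s9.png',cv2.resize(p[200:320,140:280],None,fx=5,fy=5,interpolation=cv2.INTER_CUBIC))
```

```text
t10.28 pos [558.6  88.6  48.9] rpy [-180.      0.   -112.58] F [-0.  -0.5 -0.2] w62.0
t10.32 pos [558.6  88.6  48.9] rpy [-179.99    0.   -112.57] F [-0.6  0.3  0.6] w62.1
```

View pics/w9.png

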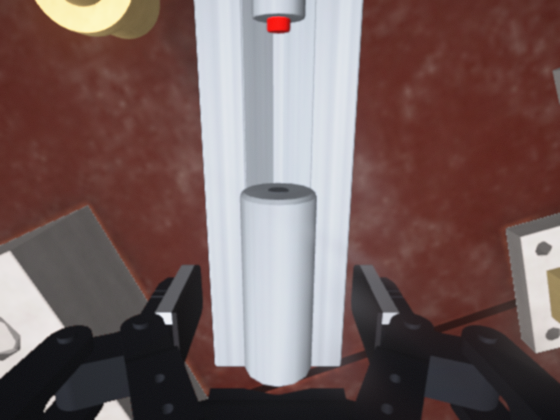

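View pics/s9.png

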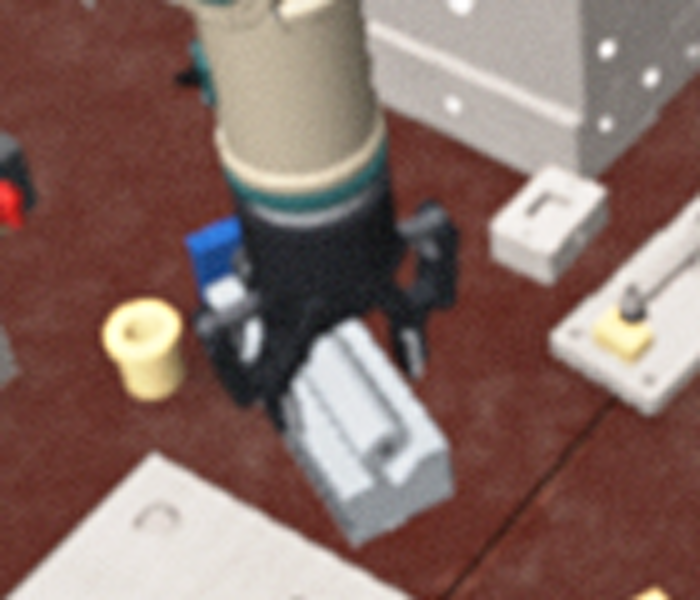

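The pin lies in the groove, running from rows 186 to 383 at column 278, and the fingers are clear. I'll check how far in it lies and find the pin end and sleeve face.

Run:
```python
from h import *
p=cv2.imread('pics/w9.png'); c=dict(np.load('pics/w9c.npz'))
e=np.array([.9236,-.3837,0]); s=np.array([558.6,88.6,0])
f=lambda u,v,z:round(float((ray(c,u,v,z)-s)@e),1)
print('along axis rel TCP: block end',f(230,366,45),f(328,366,45),'pin near end',f(278,383,68),'pin far end top rim', f(278,194,68),f(278,184,38+0),'button tip',f(278,32,53),f(278,32,57),'face',f(278,20,57),f(278,17,57),f(278,22,62))
cv2.imwrite('pics/w9z.png',cv2.resize(p[0:60,230:330],None,fx=7,fy=7,interpolation=cv2.INTER_CUBIC))
```

```text
along axis rel TCP: block end -48.0 -47.9 pin near end -36.9 pin far end top rim 42.3 38.7 button tip 95.1 94.5 face 98.1 99.0 96.7
```

View pics/w9z.png

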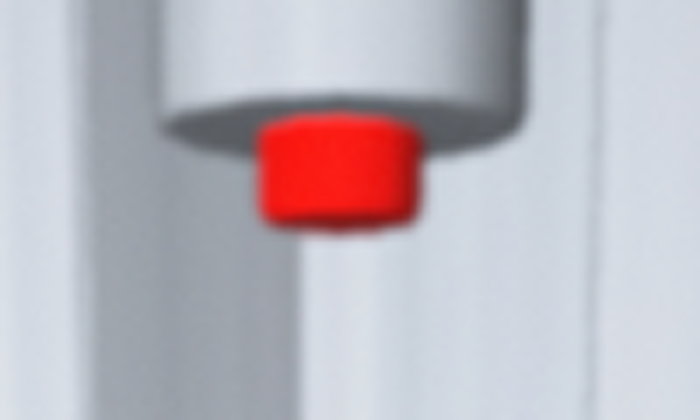

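Run:
```python
from h import *
c=calibration('top'); d=np.load('pics/top0d.npy')
def pt(u,v):
    x=np.linalg.inv(c['K'])@np.array([u,v,1.])*d[v,u]; return (c['R'].T@(x-c['t'])).round(0)
for v in (190,215,240,270):
    print(v,[tuple(pt(u,v)) for u in (95,100,103,106,109,112,116)])
print(ray(c,112.7,215,0))
print('end stop ok; wood look', pt(130,279))
```

```text
190 [(np.float64(595.0), np.float64(191.0), np.float64(62.0)), (np.float64(595.0), np.float64(180.0), np.float64(61.0)), (np.float64(595.0), np.float64(174.0), np.float64(57.0)), (np.float64(598.0), np.float64(175.0), np.float64(37.0)), (np.float64(599.0), np.float64(174.0), np.float64(21.0)), (np.float64(602.0), np.float64(174.0), np.float64(1.0)), (np.float64(602.0), np.float64(166.0), np.float64(-4.0))]
215 [(np.float64(535.0), np.float64(190.0), np.float64(61.0)), (np.float64(535.0), np.float64(178.0), np.float64(62.0)), (np.float64(535.0), np.float64(173.0), np.float64(56.0)), (np.float64(536.0), np.float64(174.0), np.float64(36.0)), (np.float64(538.0), np.float64(174.0), np.float64(15.0)), (np.float64(538.0), np.float64(172.0), np.float64(2.0)), (np.float64(539.0), np.float64(164.0), np.float64(-2.0))]
240 [(np.float64(476.0), np.float64(188.0), np.float64(61.0)), (np.float64(476.0), np.float64(175.0), np.float64(63.0)), (np.float64(476.0), np.float64(172.0), np.float64(53.0)), (np.float64(476.0), np.float64(171.0), np.float64(37.0)), (np.float64(475.0), np.float64(172.0), np.float64(16.0)), (np.float64(475.0), np.float64(172.0), np.float64(-2.0)), (np.float64(475.0), np.float64(162.0), np.float64(-3.0))]
270 [(np.float64(405.0), np.float64(186.0), np.float64(60.0)), (np.float64(405.0), np.float64(172.0), np.float64(65.0)), (np.float64(405.0), np.float64(169.0), np.float64(56.0)), (np.float64(403.0), np.float64(170.0), np.float64(34.0)), (np.float64(401.0), np.float64(170.0), np.float64(15.0)), (np.float64(400.0), np.float64(169.0), np.float64(0.0)), (np.float64(401.0), np.float64(155.0), np.float64(10.0))]
[538.38908526 171.12759994   0.        ]
end stop ok; wood look [379. 120.   9.]
```

Request:
play_rows(
  targets=[
    {"slide": [0,0,-10],"turn": [0,0,0],"hand": 62},
    {"slide": [0,0,-25],"turn": [0,0,0],"hand": 62},
    {"slide": [0,0,-25],"turn": [0,0,0],"hand": 62},
    {"slide": [0,20,0],"turn": [0,0,0],"hand": 62},
    {"slide": [0,25,0],"turn": [0,0,0],"hand": 30},
  ],
)

```text
clock: 11.0
eef_pos: [517.4, 105.9, 110.1]
tool_rot: [-3.14, 0.001, -1.966]
force: [0.7, 1.1, -0.5]
width: 45.4
```

Request:
play_rows(
  targets=[
    {"slide": [0,19,0],"turn": [0,0,0],"hand": 0},
    {"slide": [0,0,0],"turn": [0,0,0],"hand": 0},
    {"slide": [0,0,0],"turn": [0,0,0],"hand": 0},
    {"slide": [0,0,0],"turn": [0,0,0],"hand": 0},
  ],
)

```text
clock: 11.5
eef_pos: [500.5, 112.7, 109.1]
tool_rot: [-3.14, 0.0, -1.966]
force: [-1.0, 0.7, 0.7]
width: -0.1
```

Run:
```python
from h import *
s=st(); c=calibration('wrist'); p,d=get_image('wrist'); s=st(); cv2.imwrite('pics/w10.png',p); np.savez('pics/w10c.npz',**c)
```

```text
t11.50 pos [500.5 112.7 109.1] rpy [-1.7993e+02  2.0000e-02 -1.1263e+02] F [-1.   0.7  0.7] w-0.1
t11.55 pos [500.3 112.7 109. ] rpy [-1.7995e+02  1.0000e-02 -1.1263e+02] F [-0.2  0.1 -0.2] w0.2
```

View pics/w10.png

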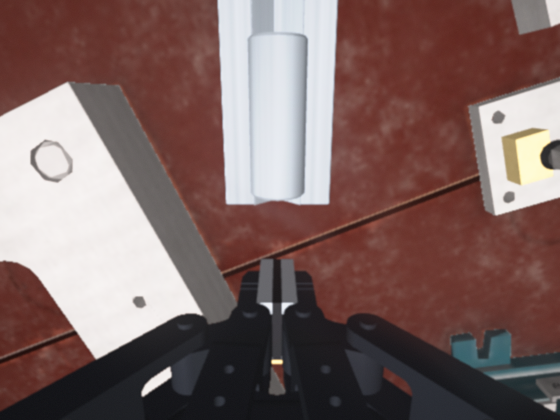

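Request:
play_rows(
  targets=[
    {"slide": [0,0,20],"turn": [0,0,0],"hand": 0},
    {"slide": [0,0,25],"turn": [0,0,0],"hand": 0},
    {"slide": [0,0,12],"turn": [0,0,0],"hand": 0},
    {"slide": [0,0,3],"turn": [0,0,0],"hand": 0},
    {"slide": [0,0,0],"turn": [0,0,0],"hand": 0},
  ],
)

```text
clock: 12.18
eef_pos: [499.8, 113.1, 49.2]
tool_rot: [-3.141, 0.0, -1.965]
force: [0.4, -0.2, 0.8]
width: 0.0
```

Run:
```python
from h import *
s=st(); c=calibration('wrist'); p,d=get_image('wrist'); s=st(); cv2.imwrite('pics/w11.png',p); np.savez('pics/w11c.npz',**c)
e=np.array([.9236,-.3837,0]); n=np.array([.3837,.9236,0]); q=s['eef_pos']-[558.6,88.6,0]; print('along',q@e,'perp',q@n)
```

```text
t12.18 pos [499.8 113.1  49.2] rpy [-1.7997e+02  2.0000e-02 -1.1259e+02] F [ 0.4 -0.2  0.8] w0.0
t12.22 pos [499.9 113.2  49.4] rpy [-1.7995e+02  3.0000e-02 -1.1259e+02] F [-0.1 -0.1  0.6] w0.2
along -63.60736433968164 perp 0.1756887994740377
```

View pics/w11.png

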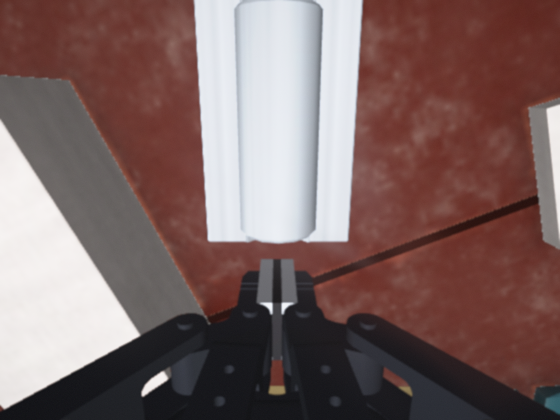

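Request:
play_rows(
  targets=[
    {"slide": [0,-4,1.3],"turn": [0,0,0],"hand": 0},
    {"slide": [0,-4,0],"turn": [0,0,0],"hand": 0},
    {"slide": [0,-3,0],"turn": [0,0,0],"hand": 0},
    {"slide": [0,0,0],"turn": [0,0,0],"hand": 0},
  ],
)

```text
clock: 12.72
eef_pos: [510.0, 108.7, 47.7]
tool_rot: [-3.141, 0.0, -1.965]
force: [0.6, 0.4, 1.0]
width: 0.1
```

Request:
play_rows(
  targets=[
    {"slide": [0,-1,0],"turn": [0,0,0],"hand": 0},
    {"slide": [0,-1,0],"turn": [0,0,0],"hand": 0},
    {"slide": [0,-1,0],"turn": [0,0,0],"hand": 0},
  ],
)

```text
clock: 13.1
eef_pos: [511.5, 108.1, 47.5]
tool_rot: [3.14, -0.0, -1.964]
force: [-1.8, 0.5, 0.5]
width: -0.3
```

Request:
play_rows(
  targets=[
    {"slide": [0,-1,0],"turn": [0,0,0],"hand": 0},
    {"slide": [0,-1,0],"turn": [0,0,0],"hand": 0},
    {"slide": [0,-1,0],"turn": [0,0,0],"hand": 0},
  ],
)

```text
clock: 13.48
eef_pos: [515.2, 106.6, 47.5]
tool_rot: [-3.142, -0.0, -1.965]
force: [-1.2, 0.4, -0.2]
width: -0.1
```

Run:
```python
from h import *
s=st(); p,d=get_image('wrist'); s=st(); cv2.imwrite('pics/w12.png',p)
e=np.array([.9236,-.3837,0]); n=np.array([.3837,.9236,0]); q=s['eef_pos']-[558.6,88.6,0]; print('along',q@e,'perp',q@n,'push',-s['force']@e)
```

```text
t13.47 pos [515.2 106.6  47.5] rpy [-180.     -0.   -112.58] F [-1.2  0.4 -0.2] w-0.1
t13.53 pos [515.4 106.4  47.6] rpy [-179.98    0.   -112.59] F [-1.1  0.1 -1.2] w-0.0
along -46.73811611845487 perp -0.08939915960387253 push 1.0841251551632174
```

View pics/w12.png

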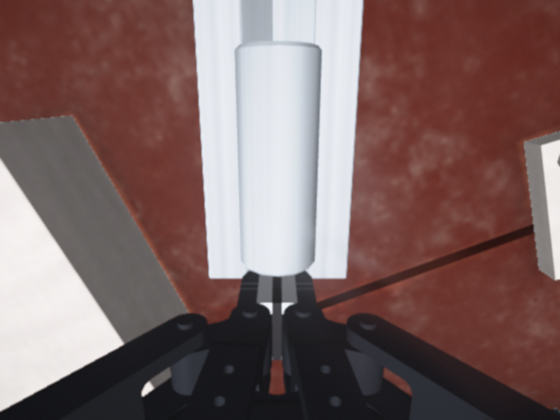

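Request:
play_rows(
  targets=[
    {"slide": [0,-2,0],"turn": [0,0,0],"hand": 0},
    {"slide": [0,-3,0],"turn": [0,0,0],"hand": 0},
    {"slide": [0,-3,0],"turn": [0,0,0],"hand": 0},
    {"slide": [0,-3,0],"turn": [0,0,0],"hand": 0},
    {"slide": [0,-3,0],"turn": [0,0,0],"hand": 0},
  ],
)

```text
clock: 14.15
eef_pos: [528.3, 101.1, 47.6]
tool_rot: [-3.141, -0.0, -1.965]
force: [-1.4, -0.2, -0.5]
width: -0.1
```

Request:
play_rows(
  targets=[
    {"slide": [0,-3,0],"turn": [0,0,0],"hand": 0},
    {"slide": [0,-3,0],"turn": [0,0,0],"hand": 0},
    {"slide": [0,-3,0],"turn": [0,0,0],"hand": 0},
    {"slide": [0,-3,0],"turn": [0,0,0],"hand": 0},
    {"slide": [0,-3,0],"turn": [0,0,0],"hand": 0},
  ],
)

```text
clock: 14.78
eef_pos: [542.1, 95.4, 47.6]
tool_rot: [-3.142, -0.0, -1.965]
force: [-1.5, 0.4, -0.1]
width: 0.1
```

Run:
```python
from h import *
s=st(); p,d=get_image('wrist'); s=st(); cv2.imwrite('pics/w13.png',p)
e=np.array([.9236,-.3837,0]); n=np.array([.3837,.9236,0]); q=s['eef_pos']-[558.6,88.6,0]; print('along',q@e,'perp',q@n,'push',-s['force']@e)
```

```text
t14.78 pos [542.1  95.4  47.6] rpy [-180.     -0.   -112.58] F [-1.5  0.4 -0.1] w0.1
t14.82 pos [542.6  95.2  47.7] rpy [-1.7996e+02  1.0000e-02 -1.1259e+02] F [-0.6  0.6 -1.3] w0.0
along -17.268285322205294 perp -0.07586762811521953 push 0.8068212377015116
```

View pics/w13.png

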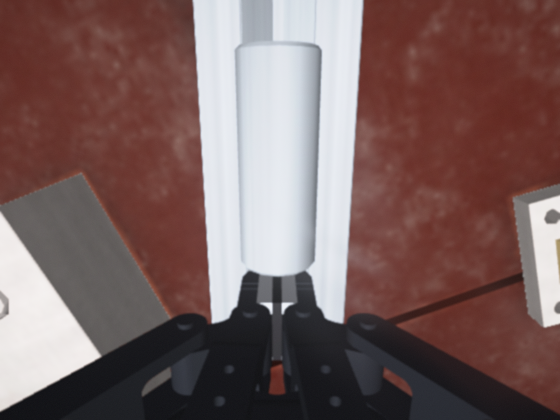

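Request:
play_rows(
  targets=[
    {"slide": [0,-3,0],"turn": [0,0,0],"hand": 0},
    {"slide": [0,-3,0],"turn": [0,0,0],"hand": 0},
    {"slide": [0,-3,0],"turn": [0,0,0],"hand": 0},
    {"slide": [0,-3,0],"turn": [0,0,0],"hand": 0},
    {"slide": [0,-2,0],"turn": [0,0,0],"hand": 0},
  ],
)

```text
clock: 15.45
eef_pos: [555.0, 90.0, 47.7]
tool_rot: [-3.142, 0.0, -1.965]
force: [-4.0, 0.3, 1.4]
width: -0.3
```

Request:
play_rows(
  targets=[
    {"slide": [0,-1,0],"turn": [0,0,0],"hand": 0},
    {"slide": [0,-1,0],"turn": [0,0,0],"hand": 0},
    {"slide": [0,-0.5,0],"turn": [0,0,0],"hand": 0},
  ],
)

```text
clock: 15.82
eef_pos: [557.1, 89.1, 47.6]
tool_rot: [3.142, -0.0, -1.965]
force: [-3.1, 0.2, 0.7]
width: -0.1
```

Run:
```python
from h import *
s=st(); c=calibration('wrist'); p,d=get_image('wrist'); s=st(); cv2.imwrite('pics/w14.png',p)
e=np.array([.9236,-.3837,0]); n=np.array([.3837,.9236,0]); q=s['eef_pos']-[558.6,88.6,0]; print('along',q@e,'perp',q@n,'push',-s['force']@e)
p,d=get_image('top'); cv2.imwrite('pics/t14.png',cv2.resize(p[130:240,100:240],None,fx=5,fy=5,interpolation=cv2.INTER_CUBIC))
p,d=get_image('scene'); cv2.imwrite('pics/s14.png',cv2.resize(p[200:320,140:280],None,fx=5,fy=5,interpolation=cv2.INTER_CUBIC))
```

```text
t15.82 pos [557.1  89.1  47.6] rpy [ 180.     -0.   -112.57] F [-3.1  0.2  0.7] w-0.1
t15.88 pos [557.2  89.1  47.6] rpy [-179.99   -0.   -112.58] F [-0.9  0.3  1.2] w0.0
along -1.474120963073908 perp -0.056994683853345336 push 0.9377954316754781
```

View pics/w14.png

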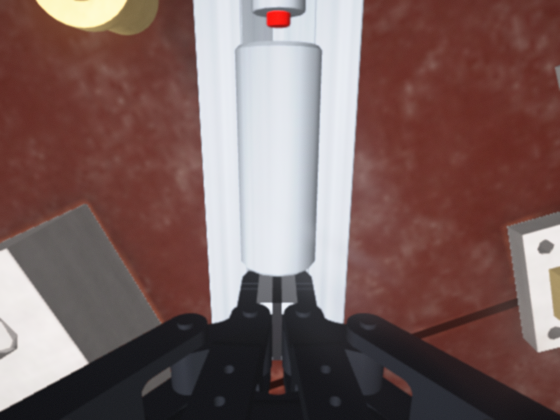

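View pics/s14.png

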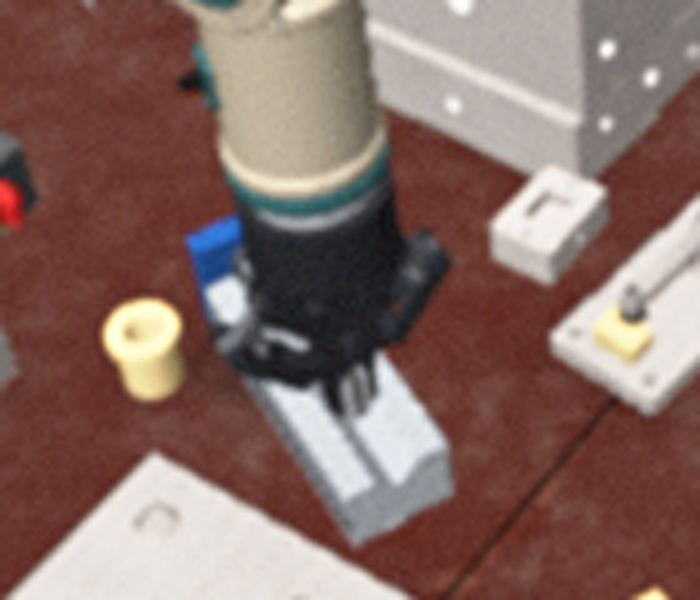

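The pin's front rim is at row 42 and the button tip at row 26, so a few millimetres of gap remain. I'll compute it from the image.

Run:
```python
from h import *
p=cv2.imread('pics/w14.png'); c=calibration('wrist')
e=np.array([.9236,-.3837,0]); s=np.array([558.6,88.6,0])
f=lambda u,v,z:round(float((ray(c,u,v,z)-s)@e),1)
print('pin rim',f(278,43,68),f(278,45,68),'tip',f(278,26,53),f(278,26,57),'face',f(278,12,57),f(278,11,57), 'near end',f(278,275,68))
cv2.imwrite('pics/w14z.png',cv2.resize(p[0:60,230:330],None,fx=7,fy=7,interpolation=cv2.INTER_CUBIC))
```

```text
pin rim 88.3 87.7 tip 95.3 94.7 face 98.8 99.1 near end 10.8
```

View pics/w14z.png

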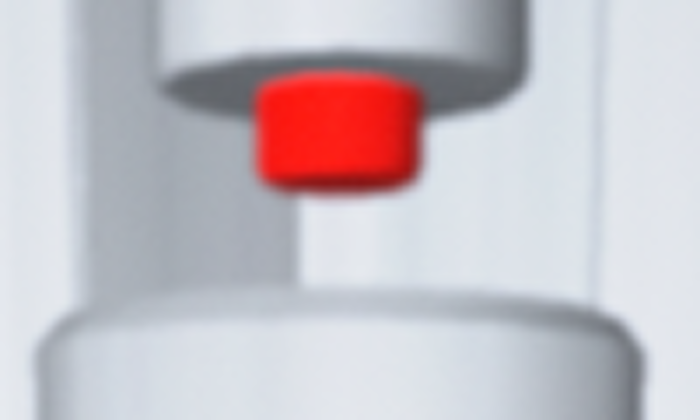

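Request:
play_rows(
  targets=[
    {"slide": [0,-1.5,0],"turn": [0,0,0],"hand": 0},
    {"slide": [0,-1.5,0],"turn": [0,0,0],"hand": 0},
    {"slide": [0,-1.5,0],"turn": [0,0,0],"hand": 0},
    {"slide": [0,-1,0],"turn": [0,0,0],"hand": 0},
    {"slide": [0,-1,0],"turn": [0,0,0],"hand": 0},
  ],
)

```text
clock: 16.6
eef_pos: [563.2, 86.6, 47.6]
tool_rot: [3.141, -0.0, -1.965]
force: [-2.5, 0.7, 0.9]
width: -0.1
```

Request:
play_rows(
  targets=[
    {"slide": [0,-0.4,0],"turn": [0,0,0],"hand": 0},
    {"slide": [0,-0.4,0],"turn": [0,0,0],"hand": 0},
  ],
)

```text
clock: 16.85
eef_pos: [563.8, 86.4, 47.6]
tool_rot: [3.142, -0.0, -1.965]
force: [-2.6, 0.6, -0.1]
width: -0.0
```

Request:
play_rows(
  targets=[
    {"slide": [0,-0.4,0],"turn": [0,0,0],"hand": 0},
    {"slide": [0,-0.4,0],"turn": [0,0,0],"hand": 0},
  ],
)

```text
clock: 17.1
eef_pos: [564.6, 86.1, 47.6]
tool_rot: [3.142, 0.0, -1.965]
force: [-2.6, 0.5, 0.8]
width: -0.1
```

Request:
play_rows(
  targets=[
    {"slide": [0,-0.4,0],"turn": [0,0,0],"hand": 0},
    {"slide": [0,0,0],"turn": [0,0,0],"hand": 0},
  ],
)

```text
clock: 17.35
eef_pos: [565.1, 85.9, 47.6]
tool_rot: [-3.141, 0.0, -1.965]
force: [-1.8, 0.7, 0.7]
width: -0.0
```

Request:
play_rows(
  targets=[
    {"slide": [0,-0.4,0],"turn": [0,0,0],"hand": 0},
    {"slide": [0,0,0],"turn": [0,0,0],"hand": 0},
  ],
)

```text
clock: 17.6
eef_pos: [565.4, 85.7, 47.6]
tool_rot: [-3.141, 0.0, -1.965]
force: [-0.8, 0.3, 1.5]
width: -0.0
```

Request:
play_rows(
  targets=[
    {"slide": [0,-0.4,0],"turn": [0,0,0],"hand": 0},
    {"slide": [0,0,0],"turn": [0,0,0],"hand": 0},
  ],
)

```text
clock: 17.85
eef_pos: [565.8, 85.5, 47.6]
tool_rot: [-3.141, 0.0, -1.965]
force: [-1.7, 0.5, -0.2]
width: -0.5
```

Request:
play_rows(
  targets=[
    {"slide": [0,-0.4,0],"turn": [0,0,0],"hand": 0},
    {"slide": [0,0,0],"turn": [0,0,0],"hand": 0},
  ],
)

```text
clock: 18.1
eef_pos: [566.2, 85.4, 47.6]
tool_rot: [-3.141, 0.0, -1.965]
force: [-1.4, 0.8, -0.6]
width: -0.1
```

Request:
play_rows(
  targets=[
    {"slide": [0,-0.3,0],"turn": [0,0,0],"hand": 0},
    {"slide": [0,0,0],"turn": [0,0,0],"hand": 0},
  ],
)

```text
clock: 18.35
eef_pos: [566.4, 85.3, 47.6]
tool_rot: [-3.142, 0.0, -1.965]
force: [-1.5, 0.5, 0.4]
width: -0.3
```

Request:
play_rows(
  targets=[
    {"slide": [0,-0.4,0],"turn": [0,0,0],"hand": 0},
    {"slide": [0,0,0],"turn": [0,0,0],"hand": 0},
  ],
)

```text
clock: 18.6
eef_pos: [566.5, 85.3, 47.6]
tool_rot: [3.141, -0.0, -1.965]
force: [-1.4, 1.1, 1.0]
width: -0.4
```

Request:
play_rows(
  targets=[
    {"slide": [0,-0.4,0],"turn": [0,0,0],"hand": 0},
    {"slide": [0,0,0],"turn": [0,0,0],"hand": 0},
  ],
)

```text
clock: 18.85
eef_pos: [566.5, 85.3, 47.6]
tool_rot: [3.14, -0.0, -1.965]
force: [-4.3, 2.1, 2.4]
width: 0.0
```

Request:
play_rows(
  targets=[
    {"slide": [0,-0.3,0],"turn": [0,0,0],"hand": 0},
    {"slide": [0,0,0],"turn": [0,0,0],"hand": 0},
  ],
)

```text
clock: 19.1
eef_pos: [566.5, 85.3, 47.6]
tool_rot: [3.14, -0.0, -1.964]
force: [-4.5, 2.2, 2.5]
width: -0.2
```

Run:
```python
from h import *
s=st(); c=calibration('wrist'); p,d=get_image('wrist'); s=st(); cv2.imwrite('pics/w15.png',p)
e=np.array([.9236,-.3837,0]); n=np.array([.3837,.9236,0]); q=s['eef_pos']-[558.6,88.6,0]; print('along',q@e,'perp',q@n,'push',-s['force']@e)
cv2.imwrite('pics/w15z.png',cv2.resize(p[0:60,230:330],None,fx=7,fy=7,interpolation=cv2.INTER_CUBIC))
```

```text
t19.10 pos [566.5  85.3  47.6] rpy [ 1.7990e+02 -2.0000e-02 -1.1255e+02] F [-4.5  2.2  2.5] w-0.2
t19.15 pos [566.4  85.3  47.6] rpy [ 1.7990e+02 -2.0000e-02 -1.1256e+02] F [-5.6  1.2  3. ] w-0.3
along 8.51941992145067 perp -0.06814232428914982 push 5.6546738267260235
```

View pics/w15z.png

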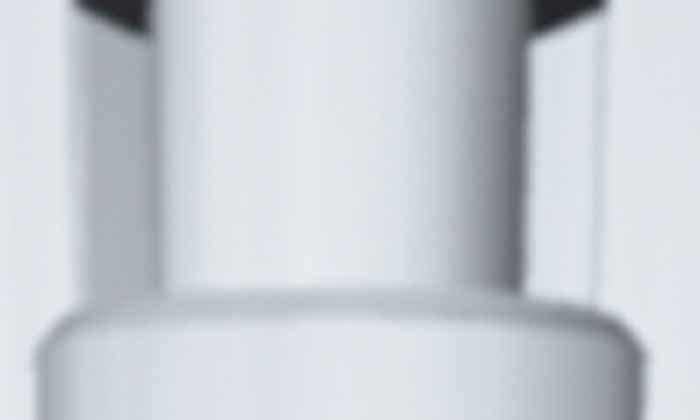

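The pin is on the stop: the position has stalled, the force is rising and the button is hidden behind the pin. I'll bring the press up to about 8 N.

Request:
play_rows(
  targets=[
    {"slide": [0,-0.4,0],"turn": [0,0,0],"hand": 0},
    {"slide": [0,-0.4,0],"turn": [0,0,0],"hand": 0},
    {"slide": [0,0,0],"turn": [0,0,0],"hand": 0},
  ],
)

```text
clock: 19.52
eef_pos: [566.4, 85.3, 47.5]
tool_rot: [3.138, -0.001, -1.964]
force: [-7.4, 3.1, 4.4]
width: 0.2
```

Request:
play_rows(
  targets=[
    {"slide": [0,-0.3,0],"turn": [0,0,0],"hand": 0},
    {"slide": [0,0,0],"turn": [0,0,0],"hand": 0},
  ],
)

```text
clock: 19.77
eef_pos: [566.5, 85.3, 47.5]
tool_rot: [3.138, -0.001, -1.964]
force: [-6.7, 1.9, 3.8]
width: 0.1
```

Request:
play_rows(
  targets=[
    {"slide": [0,-0.4,-0.2],"turn": [0,0,0],"hand": 0},
    {"slide": [0,-0.3,0],"turn": [0,0,0],"hand": 0},
    {"slide": [0,0,0],"turn": [0,0,0],"hand": 0},
  ],
)

```text
clock: 20.15
eef_pos: [566.5, 85.3, 47.5]
tool_rot: [3.137, -0.001, -1.964]
force: [-7.2, 4.4, 4.9]
width: -0.0
```

Request:
play_rows(
  targets=[
    {"slide": [0,0,0],"turn": [0,0,0],"hand": 0},
    {"slide": [0,0,0],"turn": [0,0,0],"hand": 0},
    {"slide": [0,0,0],"turn": [0,0,0],"hand": 0},
    {"slide": [0,0,0],"turn": [0,0,0],"hand": 0},
    {"slide": [0,0,0],"turn": [0,0,0],"hand": 0},
  ],
)

```text
clock: 20.78
eef_pos: [566.4, 85.3, 47.5]
tool_rot: [3.137, -0.001, -1.964]
force: [-7.8, 3.8, 4.6]
width: -0.3
```

Request:
play_rows(
  targets=[
    {"slide": [0,0,0],"turn": [0,0,0],"hand": 0},
    {"slide": [0,0,0],"turn": [0,0,0],"hand": 0},
    {"slide": [0,0,0],"turn": [0,0,0],"hand": 0},
    {"slide": [0,0,0],"turn": [0,0,0],"hand": 0},
    {"slide": [0,0,0],"turn": [0,0,0],"hand": 0},
  ],
)

```text
clock: 21.4
eef_pos: [566.5, 85.3, 47.5]
tool_rot: [3.137, -0.001, -1.964]
force: [-7.7, 3.2, 4.1]
width: 0.1
```

Request:
play_rows(
  targets=[
    {"slide": [0,-0.4,0],"turn": [0,0,0],"hand": 0},
    {"slide": [0,-0.2,0],"turn": [0,0,0],"hand": 0},
    {"slide": [0,0,0],"turn": [0,0,0],"hand": 0},
    {"slide": [0,0,0],"turn": [0,0,0],"hand": 0},
    {"slide": [0,0,0],"turn": [0,0,0],"hand": 0},
  ],
)

```text
clock: 22.02
eef_pos: [566.4, 85.3, 47.5]
tool_rot: [3.136, -0.001, -1.964]
force: [-9.7, 2.6, 5.4]
width: 0.2
```

Request:
play_rows(
  targets=[
    {"slide": [0,0,0],"turn": [0,0,0],"hand": 0},
    {"slide": [0,0,0],"turn": [0,0,0],"hand": 0},
    {"slide": [0,0,0],"turn": [0,0,0],"hand": 0},
    {"slide": [0,0,0],"turn": [0,0,0],"hand": 0},
    {"slide": [0,0,0],"turn": [0,0,0],"hand": 0},
  ],
)

```text
clock: 22.65
eef_pos: [566.4, 85.2, 47.5]
tool_rot: [3.135, -0.001, -1.964]
force: [-9.3, 3.2, 6.4]
width: 0.3
```

Request:
play_rows(
  targets=[
    {"slide": [0,0,0],"turn": [0,0,0],"hand": 0},
    {"slide": [0,0,0],"turn": [0,0,0],"hand": 0},
    {"slide": [0,0,0],"turn": [0,0,0],"hand": 0},
    {"slide": [0,0,0],"turn": [0,0,0],"hand": 0},
    {"slide": [0,0,0],"turn": [0,0,0],"hand": 0},
  ],
)

```text
clock: 23.28
eef_pos: [566.4, 85.3, 47.5]
tool_rot: [3.135, -0.001, -1.964]
force: [-8.9, 4.7, 5.7]
width: 0.3
```

Request:
play_rows(
  targets=[
    {"slide": [0,1,0],"turn": [0,0,0],"hand": 0},
    {"slide": [0,1,0],"turn": [0,0,0],"hand": 0},
    {"slide": [0,3,0],"turn": [0,0,0],"hand": 0},
    {"slide": [0,8,0],"turn": [0,0,0],"hand": 0},
    {"slide": [0,8,0],"turn": [0,0,0],"hand": 0},
  ],
)

```text
clock: 23.9
eef_pos: [550.5, 92.0, 48.0]
tool_rot: [-3.14, 0.0, -1.965]
force: [0.7, 0.5, -0.0]
width: 0.2
```

Request:
play_rows(
  targets=[
    {"slide": [0,10,-5],"turn": [0,0,0],"hand": 0},
    {"slide": [0,10,-25],"turn": [0,0,0],"hand": 0},
    {"slide": [0,0,-30],"turn": [0,0,0],"hand": 0},
    {"slide": [0,0,-20],"turn": [0,0,0],"hand": 0},
    {"slide": [0,0,0],"turn": [0,0,0],"hand": 0},
  ],
)

```text
clock: 24.52
eef_pos: [532.7, 100.2, 129.5]
tool_rot: [-3.138, 0.002, -1.964]
force: [0.7, -0.4, -0.4]
width: -0.4
```

Run:
```python
from h import *
s=st(); c=calibration('wrist'); p,d=get_image('wrist'); s=st(); cv2.imwrite('pics/w16.png',p); np.savez('pics/w16c.npz',**c)
p,d=get_image('scene'); cv2.imwrite('pics/s16.png',cv2.resize(p[180:320,140:340],None,fx=4,fy=4,interpolation=cv2.INTER_CUBIC))
```

```text
t24.52 pos [532.7 100.2 129.5] rpy [-1.7982e+02  1.3000e-01 -1.1256e+02] F [ 0.7 -0.4 -0.4] w-0.4
t24.57 pos [531.8 100.  128.4] rpy [-1.7993e+02  6.0000e-02 -1.1255e+02] F [-0.4 -0.3  0.1] w0.0
```

View pics/w16.png

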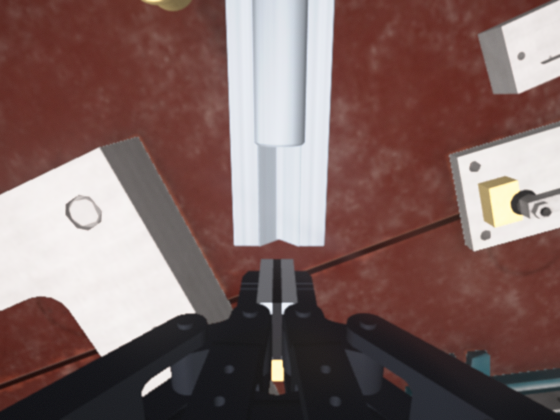

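View pics/s16.png

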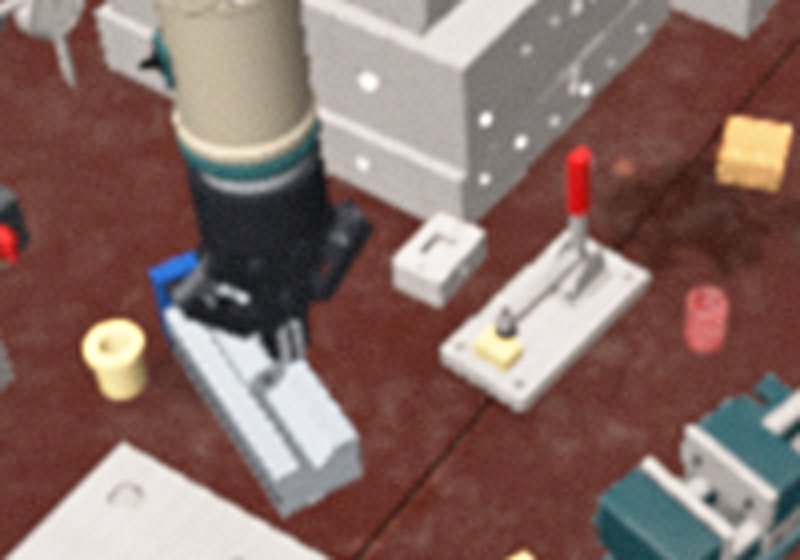

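The pin stays near the stop and the bystanders stand. I'll raise the arm to see the contact itself.

Request:
play_rows(
  targets=[
    {"slide": [0,0,-30],"turn": [0,0,0],"hand": 0},
    {"slide": [0,0,-40],"turn": [0,0,0],"hand": 0},
    {"slide": [0,-20,0],"turn": [0,0,0],"hand": 0},
    {"slide": [0,-20,0],"turn": [0,0,0],"hand": 0},
    {"slide": [0,0,0],"turn": [0,0,0],"hand": 0},
  ],
)

```text
clock: 25.25
eef_pos: [568.9, 83.4, 196.7]
tool_rot: [3.141, -0.001, -1.966]
force: [-0.7, 0.9, -0.2]
width: 0.0
```

Run:
```python
from h import *
s=st(); c=calibration('wrist'); p,d=get_image('wrist'); s=st(); cv2.imwrite('pics/w17.png',p)
e=np.array([.9236,-.3837,0]); s0=np.array([558.6,88.6,0])
b,g,r=[p[...,i].astype(int) for i in range(3)]
m=(r-b>100)&(r-g>100); ys,xs=np.nonzero(m[:150,230:330]); print('red px',len(xs),(xs.min()+230,xs.max()+230,ys.min(),ys.max()) if len(xs) else '')
cv2.imwrite('pics/w17z.png',cv2.resize(p[0:150,215:340],None,fx=4,fy=4,interpolation=cv2.INTER_CUBIC))
```

```text
t25.25 pos [568.9  83.4 196.7] rpy [ 1.7997e+02 -7.0000e-02 -1.1267e+02] F [-0.7  0.9 -0.2] w0.0
t25.30 pos [567.8  84.1 196.6] rpy [ 1.7988e+02 -7.0000e-02 -1.1262e+02] F [-1.   0.   0.8] w-0.5
red px 0
```

View pics/w17z.png

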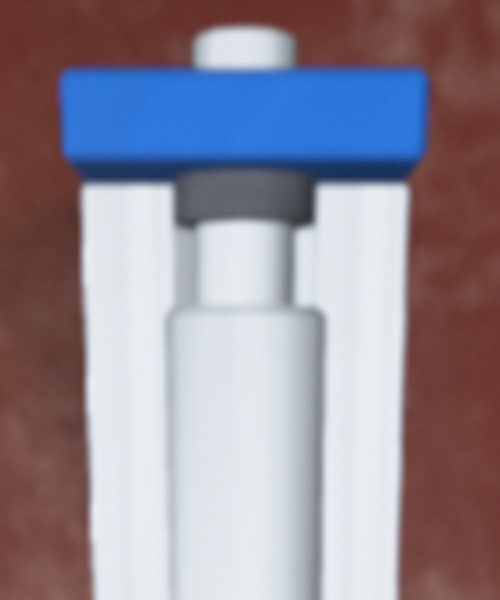

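The sleeve meets the pin end at crop row 310 with no gap and no red visible, so the button is in. The tool is clear, so I'll hand in.

Run:
```python
from h import *
st(); print(finish_job())
```

```text
t25.30 pos [567.8  84.1 196.6] rpy [ 1.7988e+02 -7.0000e-02 -1.1262e+02] F [-1.   0.   0.8] w-0.5
the job is handed in; nothing more can be done
None
```

The pin is seated on the stop with the red button pushed in, and I handed the job in at 25.3 s.

- **Laying in:** I lifted the pin from its rest and let it go in the groove with its centre at about block x = -35 mm, roughly 10 mm farther in than the entry point. That is within the 25 mm allowed.
- **Pressing:** I pushed it about 56 mm along with the closed fingers, against 1–3 N of friction, until its position stalled on the stop. I held it there for over 3 s. The push at the tool was about 8–10 N, so roughly 6–8 N reached the stop. No reading came near 20 N, but forces are only reported at the end of each move.
- **Last checks:** After backing off, the wrist picture showed the pin end against the sleeve with no gap and no red visible. The bush, insert and spring were standing untouched in the scene picture, and the robot was clear of everything.
- **Disagreements:**
  - The gripper read 27.5 mm on the 30 mm pin, but the pin held firmly.
  - The top camera placed the groove about 2 mm to the side of where the wrist camera did. I used the wrist value, and it fitted.
  - While pressing, the tool also pushed down on the pin with 4–6 N, so the stop force is an estimate.

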